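Refit the strainer disk and screw ring of the mist line

ROBOT

A 7-joint arm with a two-finger parallel gripper is mounted at the origin on the work surface. World frame = base frame: x ahead of the robot, y to its left, z up, the work surface at z = 0. Lengths are in m, angles in rad, forces in N, time in s.
With the tool pointing down it reaches from about 0.425 to 0.975 m from the base axis. Payload 16.7 kg.
Tool frame: the origin (TCP) lies at the very end of the fingers, on their centre line; the grasp point (between the pads) lies pinch_z behind it (pinch_z is the distance from the TCP to the grasp point, in m); y points along the fingers, z is the direction in which the jaws open and shut, and the axes are right-handed (so a half turn about y gives the same grasp; the last joint's range is limited). The gripper opens to 85 mm and grips with 20 to 120 N. Pads are 22 mm wide; open, the fingers measure 114 mm over their backs; the gripper's body (76 mm by 85 mm) begins 54 mm behind the grasp point. The pads swing forward as they close: fully open they stand 13 mm farther back than shut.
Start: joints at [-1.379, 0.426, 0.074, 1.606, -0.034, 1.111, -0.067], TCP at [0.226, 0.636, 0.231] pointing down, gripper open.
Joint ranges: [-2.85, 2.85], [-0.5, 2.14], [-1.23, 1.37], [0.21, 2.46], [-1.02, 4.16], [0.16, 2.05], [-2.73, 2.73]. Speed limits (rad/s): [1.89, 1.89, 2.39, 2.39, 3.01, 3.01, 3.01].

INTERFACE

Orientations are given as a unit quaternion [w, x, y, z].
In Python, from workcell import * gives the robot as it stands. The module is installed in compiled form; this text tells all that it offers.
- The arm moves only by the shell command python3 -m jog 'ROWS'. ROWS is JSON, a list of rows, each an object with "rotation": the turn, a rotation vector about the tool's x, y, z in rad, a list of three; "slide": the shift along the tool's x, y, z in m, a list of three; "grip": the finger opening in m, from 0 to 0.0854. A call has exactly 5 rows; each row shifts and turns the commanded pose from where the row before left it, along the tool's axes as they then stand; what a row does not reach is not made up. A row lasts 1/12 s, in which the tool goes at most 41.7 mm and 7.16 degrees, less where a joint would pass 70% of its speed; a pose out of reach is approached as far as the arm can. A call is refused whole if a number of a shift passes 0.0417 or a number of a turn 0.125, either way. A call with a gripper value outside its range is refused whole. The fingers move at their own pace and stop on an object; the grip force is fixed at half the most. Time passes only in rows, so rows that do not move let the fingers close, or fill a call up. It gives the time, the measured TCP pose, the force and the opening at its end, in the units of the state.
- sense(): the state, without advancing time (a new reading comes with each control period).
- read_camera(name): name is "scene" or "top"; returns the picture (384x512x3 uint8, red, green, blue); there is no depth.
- camera_info(name): a dict with "camera_matrix" (3x3 intrinsics, pixels), "camera_from_world" (4x4, takes a point from world to camera coordinates). Camera axes: x right, y up, looking along -z (the intrinsics and any distortion apply to the point x, -y, -z); pixel columns grow to the right and rows downward; lengths in m; the calibration is good to about 2 mm. A picture is of the moment at which its call begins. camera_info takes no time and is no camera call.
- close_job(): hands the job in, once; it reports no verdict.
The state is a dict: "time": time; "joint_positions": joint angles; "joint_velocities": joint speeds; "tau": joint torques, N m; "position": TCP position; "tool_rot": TCP orientation; "force": force on the tool from outside, world axes, zero at the start; "ft_torque": the same for the moment, N m; "width": finger opening in m.
Only numpy, scipy, OpenCV 4.12 (cv2) and the standard library are available. Lean on these libraries where they do the work, as an engineer would, in place of code of your own. Each camera call takes 0.05 s, during which the arm holds its last target.

TASK

The cleaned strainer disk has to go back into the mist line's strainer: seat the disk in the open mouth with its orange tab up so that it lies flat on the rubber washer, then put the blue ring over it and screw it on clockwise until it is hand-tight, holding the disk firmly down without crushing the washer. Set both parts down by hand rather than dropping them, never force them, and leave the other things on the bench where they are.

Things in the scene. Friction and masses are not known exactly. Their poses are not given: they have to be found in the camera images.
- strainer: grey upright strainer pot with pipe, red-handled valve and small gauge on a white board 150 (x) by 220 mm (y), screwed down. Origin: centre of the board's underside, z up, pipe along y. Neck 50 mm across, its rim 150 mm up; the 84 mm wide shoulder begins 31 mm below the rim; valve handle (+y) and gauge (-y) top out 29 mm or more below the rim, 70 to 125 mm from the axis
- mouth (a point): centre of the strainer's mouth, level with the rim; axes as the strainer's. The mouth is an upward-facing round recess 44 mm across
- washer (a point): centre of the black rubber seat washer inside the mouth, 5 mm below the rim. The disk rests on it; it yields about 1 mm per 12 N
- thread (a point): on the neck's axis, 5 mm below the rim; axes as the strainer's. White right-hand outside thread, 4 starts, lead 20 mm per turn: 4 equal ramps 3 mm thick, 58 mm across, each 66 degrees long, tops falling from 2 to 5.7 mm below the rim clockwise seen from above; 4 gaps of 24 degrees. How the thread is clocked on the neck differs every time and is not measured: find a gap by feel or sight
- disk: strainer disk, tab up: black rim 41.6 mm in diameter, 7.5 mm thick (lowest 1.5 mm stepped in to 38.6 mm), perforated steel face, orange tab on top. About 50 g. Origin: centre of the underside, z up. Seated, its underside is 5 mm below the rim and it stands 2.5 mm proud
- tab (a point): middle of the disk's orange tab, 16.5 mm above the underside; the tab is 22 mm long (along x), 10 mm thick (along y), and rises from 7.5 to 25.5 mm above the underside. Axes as the disk's
- ring: blue screw ring, octagonal, 66 mm across flats, 19 mm high, about 60 g; flats face its x and y axes and the diagonals. Origin: centre of the underside, z up. Lying on top of the ramps its underside is 4.5 to 8 mm below the rim; dropped through the gaps onto the seated disk, 11.5 mm below. Then clockwise it turns free 20 to 42 degrees until the lugs meet the ramps, then is pulled down 0.056 mm per degree
- lugs (a point): on the ring's axis, 4 mm above its underside; axes as the ring's. Four lugs inside, on the x and y axes, round-edged, 8 mm wide, 2.5 to 5.5 mm above the underside; 52 mm between opposite tips, in a skirt 60 mm across inside. They must drop through the gaps between the ramps (7 degrees of play; hold it lightly and it slips in), then slide under them clockwise
- flange (a point): on the ring's axis, 14 mm above the underside: lower face of its 5 mm flange (33 mm hole), which presses on the disk. Clamping grows about 0.6 N per degree once the lugs pull. Hand-tight is about 14 N, some 25 degrees on, felt as roughly 0.25 N m of turning moment; under 6 N is loose, over 28 N crushes the washer. Friction holds it when let go
- crate_lid: pale grey crate lid, 220 mm (x) by 310 mm (y) and 24 mm thick, fixed, on which the disk and ring lie; origin: centre of its underside
- cup: bystander: white plastic cup, 72 mm across, 75 mm high; origin: centre of its underside
- bottle: bystander: white bottle with green cap, 64 mm across, 160 mm high; origin: centre of its underside
- brush: bystander: cleaning brush lying flat; origin: centre of its underside

How it is judged:
By the outcome, as a careful person would: the job done as asked, in the order asked, and still so for the second after the job is handed in, with the robot touching nothing.
It also fails if it takes over 72 s, if anything falls off the work surface, if the arm or the gripper's body presses on something with over 40 N, if the wrist force passes 120 N, or if a joint passes its speed limit or range.

## Working session

There is one attempt and no reset: what is moved stays moved. The work goes in short steps, Python scripts to look and compute and a shell command to move; the robot and the scene stay as the last step left them, time stands still between calls to the robot, and variables do not carry over. Pictures are saved under pics/ and viewed, and the job is handed in when it is done.

```bash
mkdir -p pics; ls
python3 - <<'E'
from workcell import *
import cv2
s=sense()
for k,v in s.items(): print(k,v)
for n in("scene","top"):
    im=read_camera(n); cv2.imwrite(f"pics/{n}0.png",im[:,:,::-1]); 
    c=camera_info(n); print(n,c)
try: print(pinch_z)
except Exception as e: print(e)
E
```

```text
pics
time 0.0
joint_positions [-1.37849001  0.42670746  0.07384498  1.60659822 -0.0341001   1.11082265
 -0.0670989 ]
joint_velocities [-0.00077196  0.00186661  0.00196204 -0.00107224  0.00027894 -0.00086832
 -0.00184669]
tau [ 1.69772306e-03 -9.49846673e+01  3.76171678e+00 -4.63496554e+01
  1.92929286e-02  1.01402527e-02  2.61745697e-05]
position [0.22613927 0.63555746 0.23063068]
tool_rot [-0.69635465  0.69725275 -0.1203133   0.12022276]
force [-0.13837815 -0.04345248  0.85479871]
ft_torque [-0.0203118   0.00779651  0.01296363]
width 0.08558818208595749
scene {'camera_matrix': array([[393.13009458,   0.        , 255.36670617],
       [  0.        , 393.13009458, 193.24595381],
       [  0.        ,   0.        ,   1.        ]]), 'camera_from_world': array([[ 0.29640537,  0.95497737, -0.01273103, -0.18320418],
       [-0.73917809,  0.23782602,  0.63012264,  0.35035476],
       [ 0.60478063, -0.17736124,  0.77639126, -1.19505866],
       [ 0.        ,  0.        ,  0.        ,  1.        ]])}
top {'camera_matrix': array([[466.7173455 ,   0.        , 248.65308532],
       [  0.        , 466.7173455 , 183.88626136],
       [  0.        ,   0.        ,   1.        ]]), 'camera_from_world': array([[-0.01929176, -0.99980403,  0.00444226,  0.01998498],
       [ 0.98922251, -0.0184422 ,  0.14525393, -0.60519458],
       [-0.14514353,  0.00719658,  0.98938444, -1.18454415],
       [ 0.        ,  0.        ,  0.        ,  1.        ]])}
0.0187
```

```bash
python3 -c "
import workcell;print(dir(workcell))"
```

```text
['PlanningError', '__builtins__', '__cached__', '__doc__', '__file__', '__loader__', '__name__', '__package__', '__spec__', 'camera_info', 'close_job', 'pinch_z', 'read_camera', 'sense']
```

View pics/scene0.png

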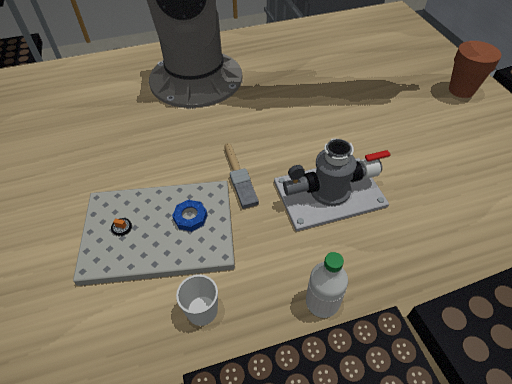

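View pics/top0.png

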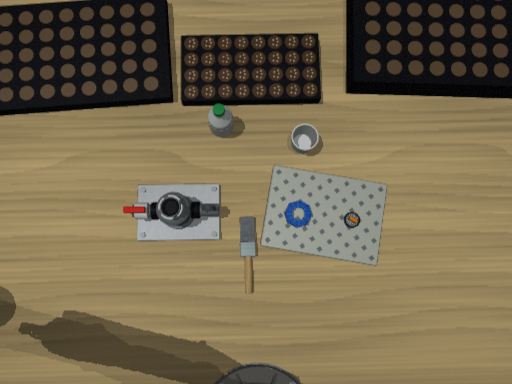

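```bash
cat > h.py <<'E'
import numpy as np, cv2
from workcell import *
def proj(n,P):
    c=camera_info(n);P=np.atleast_2d(P);T=c["camera_from_world"]
    q=P@T[:3,:3].T+T[:3,3]; K=c["camera_matrix"]
    return np.c_[K[0,0]*q[:,0]/-q[:,2]+K[0,2],K[1,1]*-q[:,1]/-q[:,2]+K[1,2]]
def ray(n,uv):
    c=camera_info(n);T=c["camera_from_world"];K=c["camera_matrix"]
    uv=np.atleast_2d(uv).astype(float)
    d=np.c_[(uv[:,0]-K[0,2])/K[0,0],-(uv[:,1]-K[1,2])/K[1,1],-np.ones(len(uv))]
    return -T[:3,:3].T@T[:3,3], d@T[:3,:3]
def onplane(n,uv,z):
    o,d=ray(n,uv); return o+d*((z-o[2])/d[:,2])[:,None]
E
python3 - <<'E'
import cv2,numpy as np
s=cv2.imread("pics/scene0.png");t=cv2.imread("pics/top0.png")
def crop(im,u,v,w,h,k): return cv2.resize(im[v:v+h,u:u+w],None,fx=k,fy=k,interpolation=cv2.INTER_CUBIC)
a=crop(s,270,125,130,100,6);cv2.imwrite("pics/c1.png",a)
cv2.imwrite("pics/c2.png",crop(t,120,170,110,80,7))
cv2.imwrite("pics/c3.png",crop(s,100,190,120,60,6))
cv2.imwrite("pics/c4.png",crop(t,270,190,110,50,7))
E
```

```text
(no output)
```

View pics/c1.png

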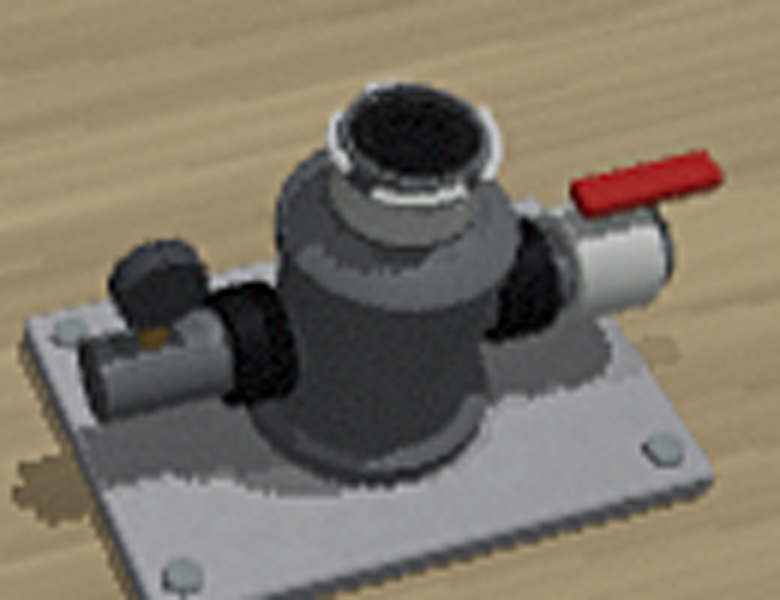

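View pics/c2.png

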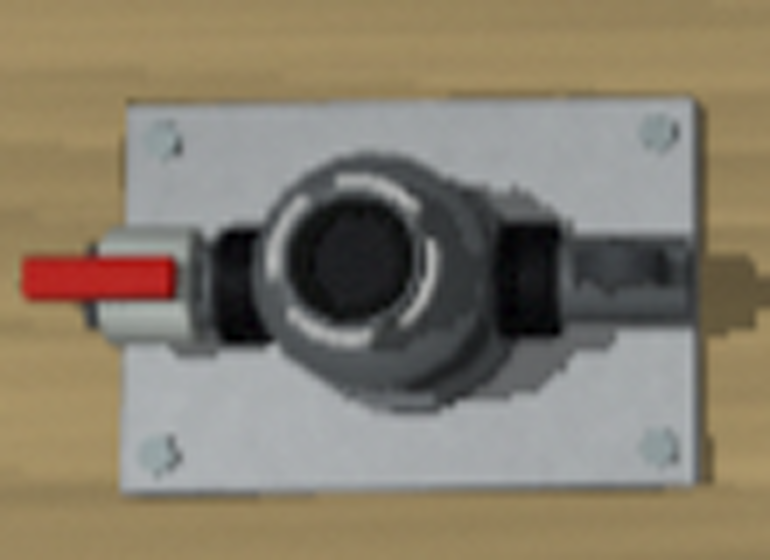

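View pics/c3.png

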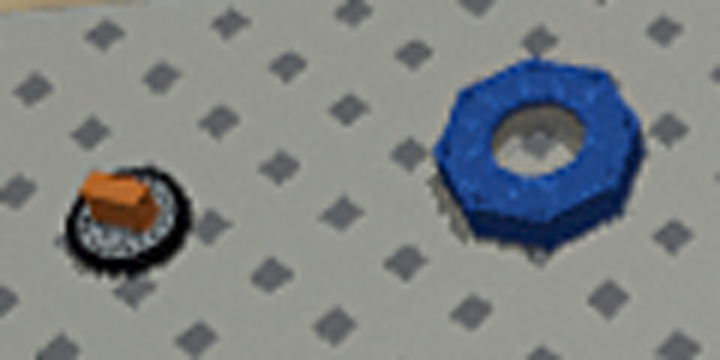

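View pics/c4.png

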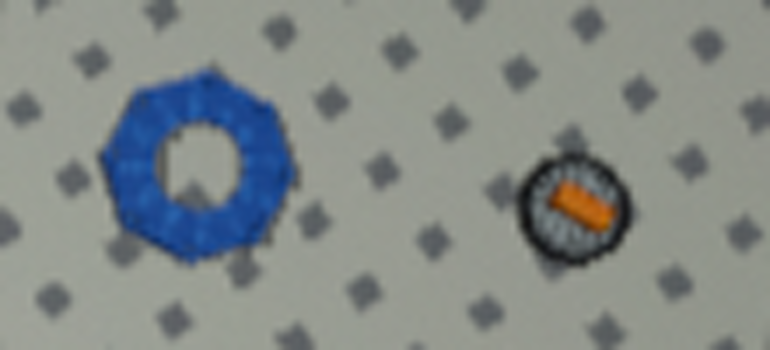

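```bash
cat > m.py <<'E'
from h import *
from scipy.optimize import least_squares
def circ(P):
    A=np.c_[2*P[:,:2],np.ones(len(P))];b=(P[:,:2]**2).sum(1)
    x=np.linalg.lstsq(A,b,rcond=None)[0];return x[:2],np.sqrt(x[2]+x[:2]@x[:2])
for n in("top","scene"):
    im=cv2.imread(f"pics/{n}0.png");hsv=cv2.cvtColor(im,cv2.COLOR_BGR2HSV)
    H,S,V=[hsv[:,:,i].astype(int) for i in range(3)]
    # ring
    m=((H>100)&(H<130)&(S>120)).astype(np.uint8)
    cs,_=cv2.findContours(m,cv2.RETR_CCOMP,cv2.CHAIN_APPROX_NONE)
    c=max(cs,key=cv2.contourArea)[:,0,:]
    P=onplane(n,c,0.043); print(n,"ring outer",P.shape,circ(P))
    # hole
    holes=[k[:,0,:] for k in cs if 20<cv2.contourArea(k)<cv2.contourArea(c[:,None])*.6]
    for h in holes: Q=onplane(n,h,0.043);print("  hole",circ(Q))
    cc=circ(P)[0]; th=np.arctan2(P[:,1]-cc[1],P[:,0]-cc[0]); r=np.hypot(*(P[:,:2]-cc).T)
    z=((r-r.mean())*np.exp(8j*th)).sum(); print("  vertex az mod45:",np.degrees(np.angle(z))/8)
    # orange tab
    m=((H>5)&(H<20)&(S>180)&(V>90)).astype(np.uint8)
    cs,_=cv2.findContours(m,cv2.RETR_EXTERNAL,cv2.CHAIN_APPROX_NONE)
    cs=[k for k in cs if cv2.contourArea(k)>15]
    for k in cs:
        M=cv2.moments(k);u=[M["m10"]/M["m00"],M["m01"]/M["m00"]]
        print("  orange",u,cv2.contourArea(k),onplane(n,[u],.0495),cv2.minAreaRect(k))
        Q=onplane(n,k[:,0],.0495)[:,:2];R=cv2.minAreaRect((Q*1000).astype(np.float32));print("  rect mm",R, np.degrees(0))
        u=np.array(u)
        y0,x0=int(u[1])-16,int(u[0])-16
        mm=(V[y0:y0+32,x0:x0+32]<60).astype(np.uint8)
        c2,_=cv2.findContours(mm,cv2.RETR_EXTERNAL,cv2.CHAIN_APPROX_NONE)
        k2=max(c2,key=cv2.contourArea)[:,0]+[x0,y0]
        print("  disk rim",circ(onplane(n,k2,.0295)))
    # white ramps
    g=proj(n,[[0.63,0.17,.146]])
    print("expect",g)
E
python3 m.py
```

```text
top ring outer (74, 3) (array([ 0.52553611, -0.11851675]), np.float64(0.03272887930483437))
  hole (array([ 0.52568632, -0.11881859]), np.float64(0.0180985747982275))
  vertex az mod45: -7.0288182705613655
  orange [352.875, 219.375] 20.0 [[ 0.50658766 -0.26003862  0.0495    ]] ((352.8970642089844, 219.33824157714844), (8.060433387756348, 3.429971694946289), 30.963754653930664)
  rect mm ((506.7047119140625, -260.0684509277344), (20.628765106201172, 9.029020309448242), 57.496681213378906) 0.0
  disk rim (array([ 0.50788132, -0.26132751]), np.float64(0.01892255729594254))
expect [[181.97342372 168.98535141]]
scene ring outer (92, 3) (array([ 0.53323093, -0.11683001]), np.float64(0.036325150125809086))
  hole (array([ 0.52858825, -0.11669219]), np.float64(0.01707268149076276))
  vertex az mod45: -6.851573251578769
  orange [119.31132075471699, 222.6069182389937] 53.0 [[ 0.5143031  -0.25704548  0.0495    ]] ((119.5, 223.0), (8.0, 11.0), 90.0)
  rect mm ((514.0988159179688, -256.3612060546875), (28.442642211914062, 16.849863052368164), 54.62928771972656) 0.0
  disk rim (array([ 0.50910748, -0.25872481]), np.float64(0.01955443697669758))
expect [[343.59423095 184.0471856 ]]
```

```bash
cat > n.py <<'E'
from h import *
from m import circ
print('-----')
for n,c0 in(("top",(171,207)),("scene",(338,148))):
    im=cv2.imread(f"pics/{n}0.png");hsv=cv2.cvtColor(im,cv2.COLOR_BGR2HSV)
    H,S,V=[hsv[:,:,i].astype(int) for i in range(3)]
    yy,xx=np.mgrid[:384,:512]
    d=np.hypot(xx-c0[0],yy-c0[1])<18
    m=(d&(V<60)).astype(np.uint8)
    cs,_=cv2.findContours(m,cv2.RETR_EXTERNAL,cv2.CHAIN_APPROX_NONE)
    k=max(cs,key=cv2.contourArea)
    print(n,"dark ellipse",cv2.fitEllipse(k),"plane circ",circ(onplane(n,k[:,0],.150)))
    m=(d&(V>150)&(S<60)); 
    P=onplane(n,np.c_[xx[m],yy[m]],.146); c,r=circ(P);print(" white",m.sum(),c,r)
    cc=circ(onplane(n,k[:,0],.150))[0] if n=="top" else c
    for q in (c,cc):
        th=np.degrees(np.arctan2(P[:,1]-q[1],P[:,0]-q[0]))
        z=np.exp(4j*np.radians(th)).mean(); print(" ramp centre az mod 90",np.degrees(np.angle(z))/4,abs(z), "gaps",np.degrees(np.angle(z))/4+45)
        print("  ",np.sort(th).round(0).astype(int))
s=sense()
from scipy.spatial.transform import Rotation as R
w=s["tool_rot"];print(R.from_quat([w[1],w[2],w[3],w[0]]).as_matrix().round(3))
E
python3 n.py | sed '1,/-----/d'
```

```text
top dark ellipse ((169.63218688964844, 206.47787475585938), (16.906299591064453, 17.623830795288086), 51.08929443359375) plane circ (array([0.53906848, 0.19871657]), np.float64(0.020577924008348764))
 white 112 [0.54436683 0.2005483 ] 0.032138870955025725
 ramp centre az mod 90 -24.22398107846298 0.19098344521254654 gaps 20.77601892153702
   [-176 -172 -167 -132 -126 -122 -116 -112 -108 -103  -99  -94  -54  -53
  -51  -49  -47  -43  -41  -38  -36  -35  -33  -30  -30  -25  -24  -22
  -18  -17  -15  -11  -11   -7   -5   -3   -3    1    1    1    5    5
    9    9   13   13   14   17   19   21   23   24   25   26   28   30
   32   34   35   38   38   40   41   44   44   47   47   49   50   52
   52   53   55   56   58   59   61   61   63   65   67   68   68   69
   70   72   74   81   87   92   92   97   98  102  103  107  109  139
  146  147  151  152  156  158  158  162  162  166  171  171  175  180]
 ramp centre az mod 90 -24.489546712231505 0.19088310511182965 gaps 20.510453287768495
   [-179 -174 -168 -126 -119 -114 -108 -103  -98  -93  -88  -83  -46  -43
  -42  -40  -36  -35  -32 
[... 967 characters left out ...]
  -11   -6   -2    2    6    9   10   34   36   39   41
   45   47   52   54   58   59   64   65   70   71   76   76   82   83
   88   89   94   96   99  101  105  157  161  166  170  174  178]
 ramp centre az mod 90 -15.999792041583 0.3118588011505871 gaps 29.000207958417
   [-179 -176 -175 -172 -138 -132 -130 -125 -119 -113 -112 -107 -106 -101
  -95  -94  -88  -87  -82  -50  -46  -43  -41  -39  -38  -34  -31  -27
  -23  -19  -15  -11   -6   -2    2    6    9   10   34   36   39   41
   45   47   52   54   58   59   64   65   70   71   76   76   82   83
   88   89   94   96   99  101  105  157  161  166  170  174  178]
[[ 0.942 -0.     0.335]
 [-0.335 -0.001  0.942]
 [ 0.    -1.    -0.001]]
```

```bash
cat > n2.py <<'E'
from h import *
from m import circ
print('-----')
for n,c in(("top",(.5392,.1987)),("scene",(.541,.199))):
    im=cv2.imread(f"pics/{n}0.png");hsv=cv2.cvtColor(im,cv2.COLOR_BGR2HSV).astype(int)
    # sample brightness along azimuth: max over r 25..29 at ramp height
    big=cv2.cvtColor(im,cv2.COLOR_BGR2GRAY).astype(np.float32)
    az=np.arange(0,360,4.)
    r=np.arange(.0225,.031,.0008)
    A,Rr=np.meshgrid(np.radians(az),r)
    for it in range(3):
        P=np.c_[c[0]+(Rr*np.cos(A)).ravel(),c[1]+(Rr*np.sin(A)).ravel(),np.full(A.size,.1465)]
        uv=proj(n,P).astype(np.float32)
        v=cv2.remap(big,uv[:,0].reshape(A.shape),uv[:,1].reshape(A.shape),cv2.INTER_LINEAR)
        pr=v.max(0)
        b=pr>135
        # centre refine from ramp radius peak
        pk=r[v.argmax(0)]
        sel=b&(pk<.0302)
        Q=np.c_[pk*np.cos(np.radians(az)),pk*np.sin(np.radians(az))][sel]+c
        c2,rr=circ(Q);print(n,c,"->",c2,rr)
        if n=="top" : c=c2
    print(" ".join(f"{a:.0f}:{x:.0f}" for a,x in zip(az,pr)))
    z=((pr.clip(90,200)-90)*np.exp(4j*np.radians(az))).sum();print("gap",np.degrees(np.angle(z))/4+45)
E
python3 n2.py | sed '1,/-----/d'
```

```text
top (0.5392, 0.1987) -> [0.53911118 0.19867661] 0.027112666758868833
top [0.53911118 0.19867661] -> [0.53916851 0.19859551] 0.027112814935131558
top [0.53916851 0.19859551] -> [0.53910505 0.19870397] 0.02709864179321056
0:154 4:153 8:151 12:127 16:99 20:95 24:91 28:88 32:92 36:118 40:147 44:157 48:153 52:152 56:150 60:162 64:165 68:152 72:161 76:161 80:160 84:162 88:165 92:167 96:157 100:138 104:116 108:100 112:96 116:96 120:101 124:107 128:135 132:150 136:155 140:150 144:166 148:161 152:165 156:168 160:159 164:157 168:158 172:160 176:169 180:173 184:163 188:150 192:143 196:100 200:81 204:76 208:67 212:68 216:98 220:124 224:143 228:146 232:150 236:148 240:162 244:162 248:157 252:159 256:172 260:160 264:163 268:169 272:169 276:167 280:140 284:106 288:73 292:71 296:79 300:83 304:97 308:124 312:146 316:154 320:173 324:160 328:164 332:163 336:163 340:163 344:156 348:150 352:156 356:153
gap 26.185911903317596
scene (0.541, 0.199) -> [0.54017229 0.20091024] 0.027704907275383783
scene (0.541, 0.199) -> [0.54017229 0.20091024] 0.027704907275383783
scene (0.541, 0.199) -> [0.54017229 0.20091024] 0.027704907275383783
0:188 4:187 8:182 12:174 16:180 20:122 24:99 28:90 32:88 36:138 40:189 44:200 48:189 52:191 56:190 60:190 64:192 68:193 72:193 76:194 80:192 84:187 88:181 92:190 96:189 100:183 104:163 108:144 112:134 116:134 120:134 124:140 128:135 132:136 136:150 140:138 144:128 148:133 152:142 156:156 160:156 164:164 168:169 172:163 176:166 180:183 184:173 188:152 192:151 196:152 200:150 204:153 208:154 212:157 216:170 220:177 224:181 228:185 232:185 236:193 240:188 244:187 248:187 252:185 256:183 260:165 264:183 268:180 272:187 276:174 280:151 284:102 288:86 292:92 296:83 300:84 304:81 308:85 312:164 316:183 320:168 324:168 328:181 332:188 336:178 340:182 344:184 348:179 352:181 356:163
gap 27.62072846905124
```

```bash
python3 -m jog '[{"rotation":[0,0.068,0],"slide":[0.041,0,-0.004],"grip":0.0854},{"rotation":[0,0.068,0],"slide":[0.041,0,-0.004],"grip":0.0854},{"rotation":[0,0.068,0],"slide":[0.041,0,-0.004],"grip":0.0854},{"rotation":[0,0.068,0],"slide":[0.041,0,-0.004],"grip":0.0854},{"rotation":[0,0.068,0],"slide":[0.041,0,-0.004],"grip":0.0854}]'
python3 -m jog '[{"rotation":[0,0.068,0],"slide":[0.041,0,-0.004],"grip":0.0854},{"rotation":[0,0.068,0],"slide":[0.041,0,-0.004],"grip":0.0854},{"rotation":[0,0.068,0],"slide":[0.041,0,-0.004],"grip":0.0854},{"rotation":[0,0.068,0],"slide":[0.041,0,-0.004],"grip":0.0854},{"rotation":[0,0.068,0],"slide":[0.041,0,-0.004],"grip":0.0854}]'
python3 -c "from workcell import *;print(sense()['joint_positions'])"
```

```text
time: 0.52
position: [0.3998, 0.5231, 0.2309]
tool_rot: [-0.666, 0.666, -0.238, 0.238]
force: [0.3, 1.1, 0.0]
width: 0.0857
time: 0.93
position: [0.5243, 0.3601, 0.231]
tool_rot: [-0.616, 0.616, -0.347, 0.347]
force: [0.6, 0.4, -0.5]
width: 0.0855
[-0.9552627   0.37436814  0.32892732  1.71193489 -0.13434252  1.0777737
 -0.03815803]
```

```bash
cat > go.py <<'E'
import sys
from h import *
from scipy.spatial.transform import Rotation as R
# go.py x y z [jawaz]
s=sense();w=s["tool_rot"];M=R.from_quat([w[1],w[2],w[3],w[0]]).as_matrix()
az=np.degrees(np.arctan2(M[1,2],M[0,2]))
print("pos",np.round(s["position"],4),"jaw az",az.round(2),"tilt y",M[:,1].round(3),"F",np.round(s["force"],1),"T",np.round(s["ft_torque"],3),"w",round(s["width"],4),"t",round(s["time"],2),"q7",round(s["joint_positions"][6],2))
if len(sys.argv)>3:
    d=np.array([float(a) for a in sys.argv[1:4]])-s["position"]; print("slide in tool axes",(M.T@d).round(4))
if len(sys.argv)>4:
    print("rot y",np.radians((az-float(sys.argv[4])+90)%180-90).round(4))
E
python3 -m jog '[{"rotation":[0,0.068,0],"slide":[0.041,0,-0.004],"grip":0.0854},{"rotation":[0,0.068,0],"slide":[0.041,0,-0.004],"grip":0.0854},{"rotation":[0,0.068,0],"slide":[0.041,0,-0.004],"grip":0.0854},{"rotation":[0,0.068,0],"slide":[0.041,0,-0.004],"grip":0.0854},{"rotation":[0,0.068,0],"slide":[0.041,0,-0.004],"grip":0.0854}]'
python3 -m jog '[{"rotation":[0,0.068,0],"slide":[0.041,0,-0.004],"grip":0.0854},{"rotation":[0,0.068,0],"slide":[0.041,0,-0.004],"grip":0.0854},{"rotation":[0,0.068,0],"slide":[0.041,0,-0.004],"grip":0.0854},{"rotation":[0,0.068,0],"slide":[0.041,0,-0.004],"grip":0.0854},{"rotation":[0,0.068,0],"slide":[0.041,0,-0.004],"grip":0.05}]'
python3 go.py .508 -.26 .231 -32
```

```text
time: 1.35
position: [0.5873, 0.165, 0.2311]
tool_rot: [-0.549, 0.549, -0.446, 0.446]
force: [1.1, 0.5, 0.0]
width: 0.0852
time: 1.77
position: [0.5816, -0.0399, 0.2312]
tool_rot: [-0.465, 0.465, -0.532, 0.532]
force: [0.7, -0.7, 0.9]
width: 0.0756
pos [ 0.5816 -0.0399  0.2312] jaw az -7.7 tilt y [-0. -0. -1.] F [ 0.7 -0.7  0.9] T [-0.044 -0.055  0.068] w 0.0756 t 1.77 q7 0.02
slide in tool axes [ 2.28e-01  2.00e-04 -4.35e-02]
rot y 0.4241
```

```bash
python3 -m jog '[{"rotation":[0,0.085,0],"slide":[0.04,0,-0.004],"grip":0.03},{"rotation":[0,0.085,0],"slide":[0.04,0,0],"grip":0.03},{"rotation":[0,0.085,0],"slide":[0.04,0,0.005],"grip":0.03},{"rotation":[0,0.085,0],"slide":[0.04,0,0.005],"grip":0.03},{"rotation":[0,0.085,0],"slide":[0.04,0,0.005],"grip":0.03}]'
python3 go.py .508 -.26 .06 -32
```

```text
time: 2.18
position: [0.5325, -0.2344, 0.2313]
tool_rot: [-0.342, 0.342, -0.619, 0.619]
force: [1.4, -0.3, -0.8]
width: 0.0299
pos [ 0.5325 -0.2344  0.2313] jaw az -32.08 tilt y [ 0. -0. -1.] F [ 1.4 -0.3 -0.8] T [ 0.035 -0.048 -0.009] w 0.0299 t 2.18 q7 0.0
slide in tool axes [ 0.0346  0.1713 -0.0072]
rot y -0.0014
```

```bash
python3 -m jog '[{"rotation":[0,0,0],"slide":[0.017,0.03,-0.0036],"grip":0.03},{"rotation":[0,0,0],"slide":[0.0176,0.03,-0.0036],"grip":0.03},{"rotation":[0,0,0],"slide":[0,0.03,0],"grip":0.03},{"rotation":[0,0,0],"slide":[0,0.04,0],"grip":0.03},{"rotation":[0,0,0],"slide":[0,0.03,0],"grip":0.03}]'
cat > snap.py <<'E'
import sys
from h import *
t=sys.argv[1]
for n,u,v,w,h,k in (("top",)+tuple(map(int,sys.argv[2:7])),("scene",)+tuple(map(int,sys.argv[7:12]))):
    im=read_camera(n)[:,:,::-1].copy(); cv2.imwrite(f"pics/{n}_{t}.png",im)
    cv2.imwrite(f"pics/{n}_{t}c.png",cv2.resize(im[v:v+h,u:u+w],None,fx=k,fy=k,interpolation=cv2.INTER_CUBIC))
a=cv2.imread(f"pics/top_{t}c.png");b=cv2.imread(f"pics/scene_{t}c.png")
hh=max(a.shape[0],b.shape[0]);o=np.zeros((hh,a.shape[1]+b.shape[1],3),np.uint8);o[:a.shape[0],:a.shape[1]]=a;o[:b.shape[0],a.shape[1]:]=b
cv2.imwrite(f"pics/{t}.png",o)
E
python3 go.py .508 -.26 .033 -32; python3 snap.py s1 310 170 80 100 5 70 160 80 100 5
```

```text
time: 2.6
position: [0.5076, -0.2581, 0.0689]
tool_rot: [0.343, -0.344, 0.618, -0.618]
force: [0.2, 0.8, -0.7]
width: 0.0304
pos [ 0.5076 -0.2581  0.0689] jaw az -31.89 tilt y [-0.001  0.    -1.   ] F [ 0.2  0.8 -0.7] T [ 0.027 -0.046  0.002] w 0.0304 t 2.6 q7 0.22
slide in tool axes [0.0014 0.0359 0.0013]
rot y 0.0019
```

View pics/s1.png

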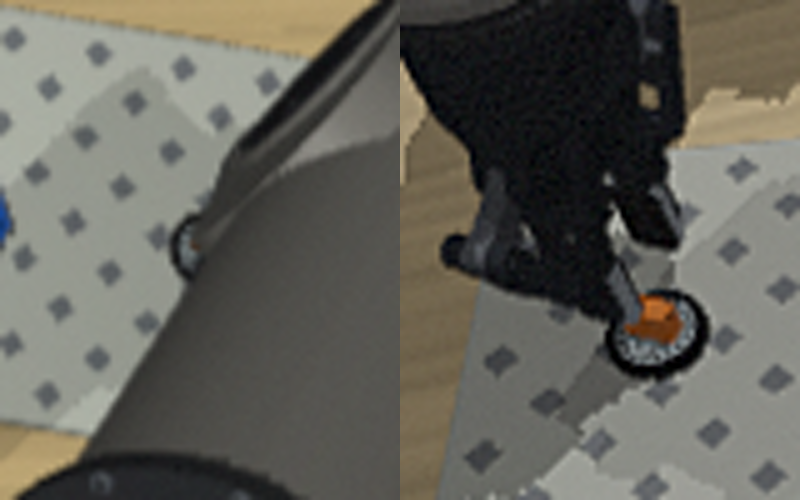

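Run:
```python
from h import *
s=sense()['position'];w=.015;j=np.array([np.cos(np.radians(-31.9)),np.sin(np.radians(-31.9)),0])
print(proj("scene",[s,s+w*j,s-w*j]))
```

```text
[[116.36954257 214.26087758]
 [112.8431782  220.18495835]
 [119.81564529 208.47163157]]
```

```bash
python3 -m jog '[{"rotation":[0,0,0],"slide":[0.0014,0.01,0.0013],"grip":0.03},{"rotation":[0,0,0],"slide":[0,0.012,0],"grip":0.03},{"rotation":[0,0,0],"slide":[0,0.009,0],"grip":0.03},{"rotation":[0,0,0],"slide":[0,0.003,0],"grip":0.03},{"rotation":[0,0,0],"slide":[0,0,0],"grip":0.03}]'
python3 go.py .508 -.26 .0345 -32; python3 snap.py s2 310 170 80 100 5 70 160 80 100 5
```

```text
time: 3.12
position: [0.5089, -0.26, 0.0371]
tool_rot: [0.344, -0.344, 0.618, -0.618]
force: [-0.1, -0.1, -0.3]
width: 0.0299
pos [ 0.5089 -0.26    0.0371] jaw az -31.85 tilt y [-0.  0. -1.] F [-0.1 -0.1 -0.3] T [0.022 0.043 0.003] w 0.0299 t 3.12 q7 0.25
slide in tool axes [ 0.0005  0.0026 -0.0008]
rot y 0.0026
```

View pics/scene_s2c.png

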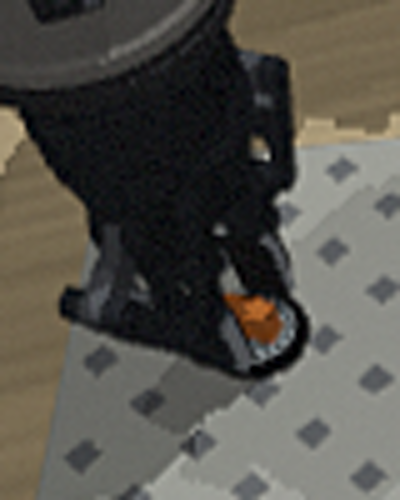

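```bash
python3 -m jog '[{"rotation":[0,0,0],"slide":[0,0.0022,0],"grip":0.02},{"rotation":[0,0,0],"slide":[0,0,0],"grip":0.0},{"rotation":[0,0,0],"slide":[0,0,0],"grip":0.0},{"rotation":[0,0,0],"slide":[0,0,0],"grip":0.0},{"rotation":[0,0,0],"slide":[0,0,0],"grip":0.0}]'
python3 go.py .508 -.26 .2 -32
```

```text
time: 3.63
position: [0.5092, -0.2602, 0.0355]
tool_rot: [-0.344, 0.343, -0.618, 0.618]
force: [-0.9, 0.9, 5.7]
width: 0.0082
pos [ 0.5092 -0.2602  0.0355] jaw az -31.86 tilt y [ 0.001 -0.    -1.   ] F [-0.9  0.9  5.7] T [ 0.27   0.245 -0.001] w 0.0082 t 3.63 q7 0.26
slide in tool axes [ 0.0004 -0.1645 -0.0011]
rot y 0.0025
```

```bash
python3 -m jog '[{"rotation":[0,0,0],"slide":[0,-0.01,0],"grip":0.0},{"rotation":[0,0,0],"slide":[0,-0.03,0],"grip":0.0},{"rotation":[0,0,0],"slide":[0,-0.04,0],"grip":0.0},{"rotation":[0,0,0],"slide":[0,-0.04,0],"grip":0.0},{"rotation":[0,0,0],"slide":[0,-0.04,0],"grip":0.0}]'
python3 go.py .54 .199 .22 20;python3 snap.py s3 310 170 80 100 5 70 110 80 100 5
```

```text
time: 4.05
position: [0.5082, -0.2604, 0.1973]
tool_rot: [0.343, -0.344, 0.618, -0.618]
force: [1.2, -0.0, -0.6]
width: 0.0081
pos [ 0.5082 -0.2604  0.1973] jaw az -31.91 tilt y [-0.001 -0.    -1.   ] F [ 1.2 -0.  -0.6] T [ 0.022 -0.076  0.026] w 0.0081 t 4.05 q7 0.09
slide in tool axes [-0.4068 -0.0229 -0.2159]
rot y -0.9061
```

View pics/s3.png

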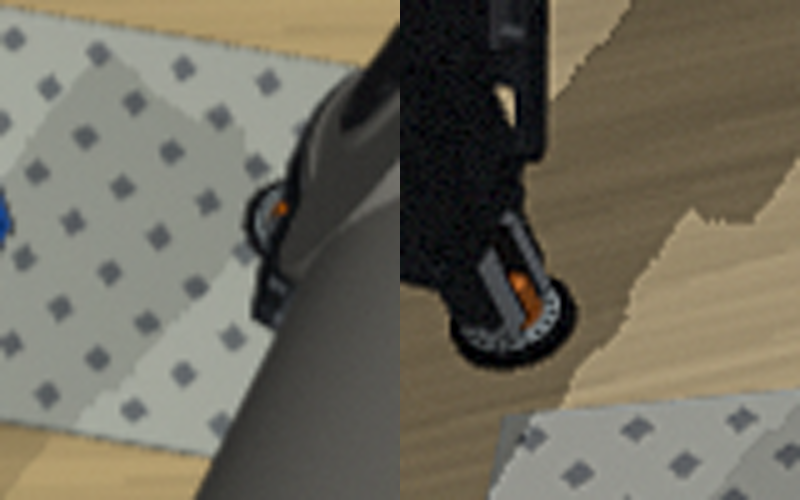

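```bash
python3 -m jog '[{"rotation":[0,-0.0755,0],"slide":[-0.04,0,0],"grip":0},{"rotation":[0,-0.0755,0],"slide":[-0.04,0,0],"grip":0},{"rotation":[0,-0.0755,0],"slide":[-0.04,0,0],"grip":0},{"rotation":[0,-0.0755,0],"slide":[-0.04,0,0],"grip":0},{"rotation":[0,-0.0755,0],"slide":[-0.04,0,0],"grip":0}]'
python3 -m jog '[{"rotation":[0,-0.0755,0],"slide":[-0.04,0,0],"grip":0},{"rotation":[0,-0.0755,0],"slide":[-0.04,0,0],"grip":0},{"rotation":[0,-0.0755,0],"slide":[-0.04,0,0],"grip":0},{"rotation":[0,-0.0755,0],"slide":[-0.035,0,0],"grip":0},{"rotation":[0,-0.0755,0],"slide":[-0.03,0,0],"grip":0}]'
python3 go.py .54 .199 .18 20
```

```text
time: 4.57
position: [0.5879, -0.0757, 0.1956]
tool_rot: [-0.454, 0.454, -0.542, 0.542]
force: [0.8, 0.2, -1.0]
width: 0.0083
time: 4.98
position: [0.594, 0.1093, 0.1954]
tool_rot: [0.548, -0.548, 0.446, -0.446]
force: [-0.1, -0.3, -0.5]
width: 0.0087
pos [0.594  0.1093 0.1954] jaw az 11.7 tilt y [ 0.  0. -1.] F [-0.1 -0.3 -0.5] T [ 0.06  -0.027  0.025] w 0.0087 t 4.98 q7 0.1
slide in tool axes [-0.0987  0.0154 -0.0347]
rot y -0.1449
```

```bash
python3 -m jog '[{"rotation":[0,-0.05,0],"slide":[-0.03,0,-0.01],"grip":0},{"rotation":[0,-0.05,0],"slide":[-0.03,0,-0.01],"grip":0},{"rotation":[0,-0.045,0],"slide":[-0.025,0,-0.01],"grip":0},{"rotation":[0,0,0],"slide":[0,0,0],"grip":0},{"rotation":[0,0,0],"slide":[0,0,0],"grip":0}]'
python3 go.py .54 .199 .18 20;python3 snap.py s4 130 165 80 80 5 300 90 80 100 5
```

```text
time: 5.4
position: [0.5437, 0.1827, 0.1955]
tool_rot: [0.579, -0.579, 0.406, -0.406]
force: [-0.1, -0.7, 0.0]
width: 0.0081
pos [0.5437 0.1827 0.1955] jaw az 19.86 tilt y [-0.  0. -1.] F [-0.1 -0.7  0. ] T [-0.033  0.011 -0.063] w 0.0081 t 5.4 q7 0.06
slide in tool axes [-0.0165  0.0155  0.0021]
rot y -0.0025
```

View pics/s4.png

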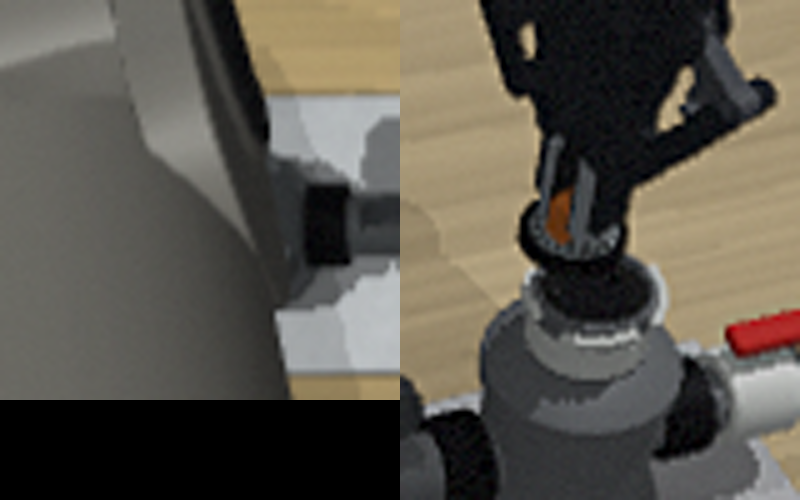

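```bash
python3 -m jog '[{"rotation":[0,0,0],"slide":[-0.008,0.01,0.001],"grip":0},{"rotation":[0,0,0],"slide":[-0.0085,0.01,0.001],"grip":0},{"rotation":[0,0,0],"slide":[0,0.003,0],"grip":0},{"rotation":[0,0,0],"slide":[0,0,0],"grip":0},{"rotation":[0,0,0],"slide":[0,0,0],"grip":0}]'
python3 go.py .54 .199 .166 20;python3 snap.py s5 130 165 10 10 1 310 120 60 50 12
```

```text
time: 5.92
position: [0.5408, 0.1973, 0.1715]
tool_rot: [-0.578, 0.579, -0.407, 0.407]
force: [-0.1, -0.4, 0.3]
width: 0.0083
pos [0.5408 0.1973 0.1715] jaw az 19.69 tilt y [-0.001 -0.001 -1.   ] F [-0.1 -0.4  0.3] T [-0.008  0.007 -0.055] w 0.0083 t 5.92 q7 0.05
slide in tool axes [-0.0019  0.0055 -0.0001]
rot y -0.0054
```

View pics/scene_s5c.png

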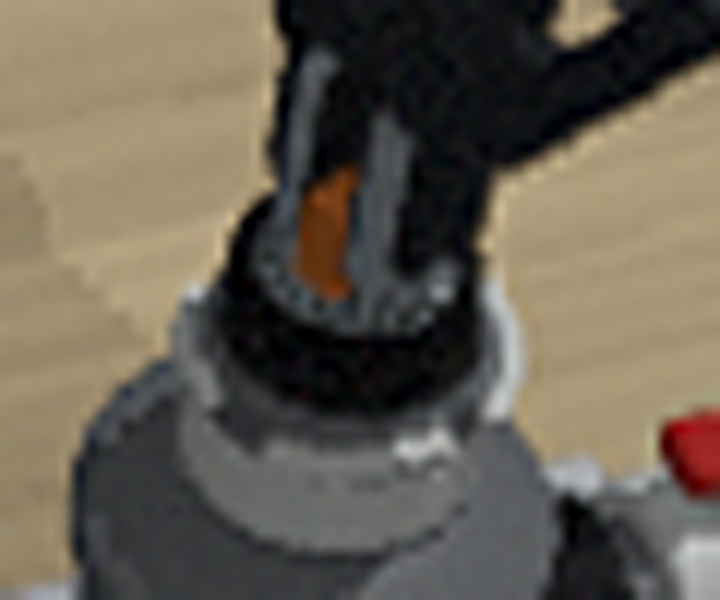

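Run:
```python
from h import *
print(proj("scene",[[.5408,.1973,.163],[.5408,.1973,.15],[.54,.199,.15],[.5423,.1976,.15],[.54,.197,.163],[.55,.1973,.163],[.5408,.2073,.163]]))
im=cv2.imread("pics/scene_s5.png");V=im.max(2)
for r in range(136,156):print(r," ".join(f"{v:3d}" for v in V[r,322:358]))
```

```text
[[338.11764351 142.49155868]
 [337.13846917 147.23726488]
 [337.74914392 146.78600073]
 [337.59317166 147.70635391]
 [337.80679988 142.25655032]
 [340.10560634 145.59332375]
 [342.75333601 141.40579952]]
136 163 163 165 164 163 165 165 170 166 115  35  76  82  58 124 117 111  34  82  76  81  57  15  19  16  21  23  14  59 172 184 177 179 177 177 175
137 164 164 163 163 165 165 170 178 125   0  22  83  73  74  98 110 113  37  80  77  81  25  18  21  13  21  14  14  79 197 180 174 176 173 173 173
138 164 164 166 170 174 179 188 180   0  16  47  78  58  85  95  95 108  42  80  78  82  23  18  21  16  24  19  21 100 188 177 174 171 170 170 170
139 173 178 180 180 180 182 184  86   6  33  53  60  60  97  96  96  92  55  74  79  77  12  13  17  25  18  21  45 148 182 172 169 169 169 168 166
140 178 178 177 175 175 179 186  28  11  48  61  67  80  95  96  94  77  67  77  78  60   9  21  25  20  14  21  68 182 176 168 166 165 162 163 163
141 172 173 171 173 173 183 179   0   9  50  44  65  83  97  94  93  78  84  77  78  44   7  12  19  44  43  19  26 116 177 168 163 163 164 165 169
142 171 
[... 1363 characters left out ...]
  25  19  10  20  18  15  18   6  10  11  16  19  14  10   3  17  22  39  75 101 128 187 170 159 164 165 168
152  83  81  81  72 106 122  80  50  60  51  34  10   0  17   9  16   9  10  21  12  14   3  11  16  23  40  76  98 102 173 183 169 168 168 169 172
153  79  48  55  82  97 122  78  49  55  60  61  36  34  23   8   2   9  11  10  16   0   7  29  29  55  72  77  75 128 194 177 171 171 171 170 171
154  50  49  55  86  93  68  38  46  48  54  56  60  63  53  31  28  28  32  21  26  30  43  66  72  99  75  60  62 141 178 152 175 171 169 167 165
155  53  56  59  97  96 102  57  49  49  46  51  56  52  54  58  62  63  59  52  49  61  73  77  77 123  85  48  61  97  89  93 164 171 166 166 167
```

Run:
```python
from h import *
from scipy.optimize import least_squares
uv=np.array([[331.1,136],[330.3,137],[329.5,138],[328.9,139],[328.6,140],[349.6,141],[349.7,142]])
P=onplane("scene",uv,.1675)[:,:2]
f=least_squares(lambda c:np.hypot(*(P-c).T)-.0208,[.54,.197]);print(f.x,f.fun*1e3)
# mouth inner edge, scene0: fixed radius fit of dark edge
im=cv2.imread("pics/scene0.png");V=im.max(2)
for r in range(134,162):print(r," ".join(f"{v:3d}" for v in V[r,322:356]))
```

```text
[0.54316625 0.197671  ] [ 0.45996476 -0.19696886 -0.28401706 -0.17043458 -0.139717   -0.08554873
 -0.30619222]
134 153 153 154 153 154 155 156 155 157 154 153 154 156 155 154 154 155 154 155 158 160 163 167 167 169 167 168 167 164 163 163 161 160 159
135 155 153 154 154 155 155 154 156 154 154 154 155 155 157 157 158 161 165 167 170 170 169 167 169 167 163 162 160 159 161 162 162 164 165
136 153 153 155 155 154 155 154 154 156 155 156 159 163 166 168 170 171 171 172 168 167 164 164 159 160 161 162 164 164 164 166 167 170 168
137 155 156 155 155 156 157 155 162 163 166 170 174 174 176 175 172 172 167 166 164 162 163 163 165 163 166 167 169 169 168 166 165 166 164
138 154 157 159 159 164 167 171 171 172 176 178 171 175 176 165 167 167 159 160 162 171 173 172 171 170 169 166 168 166 165 165 163 162 162
139 166 169 171 170 171 171 168 168 165 185 188 145 141 118  64  83  84  84  95 111 156 170 166 170 169 169 164 164 162 164 161 162 160 160
140 170 169 169 167 164 164 168 158 120 131  72  61  40  38  41  43  43  44  44  45  60  87 113 149 167 166 164 162 158 159 158 157 155 155
141 164 1
[... 2230 characters left out ...]

157  66  61  54  88  87  94  96 105  68  76 172 197 171 155 121 121 121 126 147 132 142 198 193 188 161 151  97  95  94  99  99  98 120 158
158  65  53  53  67  93  89  94  94  96  89  99 122 166 170 192 193 192 192 192 190 185 135 136 104  80 101 101  95  91  91 102  96  94 144
159  65  67  54  67  87  96  93  96  97  95  96  93  90  91  86  89  91  85  87  87  90  70  83  88 122 106  93 103  90  90 103  98 101 138
160  64  66  66  43  64  96 100  98  95 100  96  98  99  99  88 101  98  85  84  76  93 101 101 101 107 106 100  95  89  91 104 100  95  94
161  65  67  66  54  50  78  99  97  96  95  96 101  99  99 101 102 101 103 100 102 103 100 101 104 106 104  97  95  91  88 102 100  96  94
```

```bash
python3 go.py .540 .1974 .160 20;  python3 -m jog '[{"rotation":[0,0,0],"slide":[0,0.003,-0.0008],"grip":0},{"rotation":[0,0,0],"slide":[0,0.002,0],"grip":0},{"rotation":[0,0,0],"slide":[0,0.002,0],"grip":0},{"rotation":[0,0,0],"slide":[0,0.002,0],"grip":0},{"rotation":[0,0,0],"slide":[0,0,0],"grip":0}]'
python3 go.py .540 .1974 .1565 20
```

```text
pos [0.5411 0.1973 0.1722] jaw az 19.67 tilt y [ 0. -0. -1.] F [-0.8  0.9 -0.1] T [ 0.009 -0.03  -0.018] w 0.0082 t 6.02 q7 0.05
slide in tool axes [-0.0005  0.0122 -0.001 ]
rot y -0.0057
time: 6.43
position: [0.5399, 0.1973, 0.1627]
tool_rot: [-0.578, 0.578, -0.407, 0.407]
force: [0.4, -0.6, -0.7]
width: 0.0077
pos [0.5399 0.1973 0.1627] jaw az 19.7 tilt y [-0. -0. -1.] F [ 0.4 -0.6 -0.7] T [ 0.017 -0.024 -0.033] w 0.0077 t 6.43 q7 0.05
slide in tool axes [-0.0001  0.0062  0.0001]
rot y -0.0052
```

```bash
python3 -m jog '[{"rotation":[0,0,0],"slide":[0,0.001,0],"grip":0},{"rotation":[0,0,0],"slide":[0,0.001,0],"grip":0},{"rotation":[0,0,0],"slide":[0,0.0008,0],"grip":0},{"rotation":[0,0,0],"slide":[0,0,0],"grip":0},{"rotation":[0,0,0],"slide":[0,0,0],"grip":0}]'
python3 go.py .540 .1974 .1565 20
```

```text
time: 6.85
position: [0.5403, 0.1976, 0.1608]
tool_rot: [0.578, -0.578, 0.407, -0.407]
force: [-3.3, -0.5, 7.4]
width: 0.008
pos [0.5403 0.1976 0.1608] jaw az 19.71 tilt y [ 0.     0.001 -1.   ] F [-3.3 -0.5  7.4] T [-0.184  0.491 -0.029] w 0.008 t 6.85 q7 0.05
slide in tool axes [ 0.0001  0.0043 -0.0004]
rot y -0.0051
```

```bash
python3 -m jog '[{"rotation":[0,0,0],"slide":[-0.0002,-0.0005,-0.0005],"grip":0},{"rotation":[0,0,0],"slide":[-0.0002,0,-0.0005],"grip":0},{"rotation":[0,0,0],"slide":[0,0.0005,0],"grip":0},{"rotation":[0,0,0],"slide":[0,0.0005,0],"grip":0},{"rotation":[0,0,0],"slide":[0,0,0],"grip":0}]'
python3 go.py .540 .1974 .1565 20
```

```text
time: 7.27
position: [0.539, 0.1977, 0.1599]
tool_rot: [0.578, -0.578, 0.407, -0.407]
force: [-2.0, 0.8, 4.8]
width: 0.0084
pos [0.539  0.1977 0.1599] jaw az 19.72 tilt y [-0.  0. -1.] F [-2.   0.8  4.8] T [ 0.072  0.385 -0.025] w 0.0084 t 7.27 q7 0.05
slide in tool axes [0.0006 0.0034 0.0009]
rot y -0.0049
```

```bash
python3 -m jog '[{"rotation":[0,0,0],"slide":[-0.0003,0,-0.0005],"grip":0},{"rotation":[0,0,0],"slide":[-0.0002,0.0005,-0.0003],"grip":0},{"rotation":[0,0,0],"slide":[0,0.0005,0],"grip":0},{"rotation":[0,0,0],"slide":[0,0.0005,0],"grip":0},{"rotation":[0,0,0],"slide":[0,0,0],"grip":0}]'
python3 go.py .540 .1974 .1565 20
```

```text
time: 7.68
position: [0.5389, 0.1979, 0.1594]
tool_rot: [0.579, -0.578, 0.407, -0.407]
force: [-3.4, -0.6, 19.3]
width: 0.0082
pos [0.5389 0.1979 0.1594] jaw az 19.7 tilt y [ 0.001  0.001 -1.   ] F [-3.4 -0.6 19.3] T [-0.443  0.486 -0.063] w 0.0082 t 7.68 q7 0.05
slide in tool axes [0.0008 0.0029 0.0009]
rot y -0.0052
```

```bash
python3 go.py .539 .1987 .1594 20; python3 -m jog '[{"rotation":[0,0,0],"slide":[0,-0.0015,0],"grip":0},{"rotation":[0,0,0],"slide":[-0.0007,0,0.0003],"grip":0},{"rotation":[0,0,0],"slide":[0,0.0005,0],"grip":0},{"rotation":[0,0,0],"slide":[0,0.0005,0],"grip":0},{"rotation":[0,0,0],"slide":[0,0,0],"grip":0}]'
python3 go.py .539 .1987 .1565 20
```

```text
pos [0.5389 0.1979 0.1594] jaw az 19.7 tilt y [ 0.001  0.001 -1.   ] F [-3.4 -0.6 19.3] T [-0.443  0.486 -0.063] w 0.0082 t 7.68 q7 0.05
slide in tool axes [-0.0007 -0.      0.0004]
rot y -0.0052
time: 8.1
position: [0.5384, 0.1985, 0.1592]
tool_rot: [0.578, -0.578, 0.407, -0.407]
force: [-1.9, -1.0, 13.2]
width: 0.0086
pos [0.5384 0.1985 0.1592] jaw az 19.7 tilt y [ 0.  0. -1.] F [-1.9 -1.  13.2] T [-0.486  0.567 -0.037] w 0.0086 t 8.1 q7 0.05
slide in tool axes [-0.      0.0027  0.0007]
rot y -0.0052
```

```bash
python3 go.py .5395 .1995 .1594 20; python3 -m jog '[{"rotation":[0,0,0],"slide":[0,-0.001,0],"grip":0},{"rotation":[0,0,0],"slide":[-0.0006,0,0.0013],"grip":0},{"rotation":[0,0,0],"slide":[0,0.0005,0],"grip":0},{"rotation":[0,0,0],"slide":[0,0.0,0],"grip":0},{"rotation":[0,0,0],"slide":[0,0,0],"grip":0}]'
python3 go.py .5395 .1995 .1565 20
```

```text
pos [0.5384 0.1985 0.1592] jaw az 19.7 tilt y [ 0.  0. -1.] F [-1.9 -1.  13.2] T [-0.486  0.567 -0.037] w 0.0086 t 8.1 q7 0.05
slide in tool axes [-0.0006 -0.0002  0.0014]
rot y -0.0052
time: 8.52
position: [0.5389, 0.1994, 0.1589]
tool_rot: [-0.578, 0.578, -0.407, 0.407]
force: [0.7, 0.1, -0.1]
width: 0.0081
pos [0.5389 0.1994 0.1589] jaw az 19.72 tilt y [-0.001 -0.    -1.   ] F [ 0.7  0.1 -0.1] T [ 0.01  -0.05  -0.019] w 0.0081 t 8.52 q7 0.05
slide in tool axes [0.0001 0.0024 0.0006]
rot y -0.005
```

Force gone and lower: on line now. Continue down.

```bash
python3 -m jog '[{"rotation":[0,0,0],"slide":[0,0.0005,0],"grip":0},{"rotation":[0,0,0],"slide":[0,0.0005,0.0],"grip":0},{"rotation":[0,0,0],"slide":[0,0.0005,0],"grip":0},{"rotation":[0,0,0],"slide":[0,0.0,0],"grip":0},{"rotation":[0,0,0],"slide":[0,0,0],"grip":0}]'
python3 go.py .5395 .1995 .1565 20
```

```text
time: 8.93
position: [0.5391, 0.1994, 0.1578]
tool_rot: [-0.578, 0.578, -0.407, 0.407]
force: [-0.7, 1.0, -0.6]
width: 0.0086
pos [0.5391 0.1994 0.1578] jaw az 19.71 tilt y [-0. -0. -1.] F [-0.7  1.  -0.6] T [ 0.044 -0.012 -0.022] w 0.0086 t 8.93 q7 0.05
slide in tool axes [0.     0.0013 0.0004]
rot y -0.0051
```

```bash
python3 -m jog '[{"rotation":[0,0,0],"slide":[0,0.0005,0],"grip":0},{"rotation":[0,0,0],"slide":[0,0.0005,0.0],"grip":0},{"rotation":[0,0,0],"slide":[0,0.0004,0],"grip":0},{"rotation":[0,0,0],"slide":[0,0.0,0],"grip":0},{"rotation":[0,0,0],"slide":[0,0,0],"grip":0}]'
python3 go.py .5395 .1995 .1565 20
```

```text
time: 9.35
position: [0.5392, 0.1995, 0.1564]
tool_rot: [-0.578, 0.578, -0.407, 0.407]
force: [-1.3, 1.2, -0.3]
width: 0.0084
pos [0.5392 0.1995 0.1564] jaw az 19.71 tilt y [-0.  0. -1.] F [-1.3  1.2 -0.3] T [0.067 0.151 0.022] w 0.0084 t 9.35 q7 0.05
slide in tool axes [ 0.0001 -0.0001  0.0003]
rot y -0.0051
```

```bash
python3 -m jog '[{"rotation":[0,0,0],"slide":[0,0.0004,0],"grip":0},{"rotation":[0,0,0],"slide":[0,0.0003,0.0],"grip":0},{"rotation":[0,0,0],"slide":[0,0.0003,0],"grip":0},{"rotation":[0,0,0],"slide":[0,0.0,0],"grip":0},{"rotation":[0,0,0],"slide":[0,0,0],"grip":0}]'
python3 go.py .5395 .1995 .1565 20
```

```text
time: 9.77
position: [0.5392, 0.1995, 0.1558]
tool_rot: [0.578, -0.578, 0.407, -0.407]
force: [-2.8, 0.4, 7.6]
width: 0.0082
pos [0.5392 0.1995 0.1558] jaw az 19.7 tilt y [ 0.  0. -1.] F [-2.8  0.4  7.6] T [-0.164  0.773  0.007] w 0.0082 t 9.77 q7 0.05
slide in tool axes [ 0.0001 -0.0007  0.0003]
rot y -0.0052
```

```bash
python3 -m jog '[{"rotation":[0,0,0],"slide":[0,-0.0003,0],"grip":0},{"rotation":[0,0,0],"slide":[0,0,0.0],"grip":0.012},{"rotation":[0,0,0],"slide":[0,0,0],"grip":0.02},{"rotation":[0,0,0],"slide":[0,0.0,0],"grip":0.03},{"rotation":[0,0,0],"slide":[0,0,0],"grip":0.03}]'
python3 -m jog '[{"rotation":[0,0,0],"slide":[0,-0.01,0],"grip":0.03},{"rotation":[0,0,0],"slide":[0,-0.02,0.0],"grip":0.03},{"rotation":[0,0,0],"slide":[0,-0.03,0],"grip":0.06},{"rotation":[0.0,0,0],"slide":[0,-0.03,0],"grip":0.0854},{"rotation":[0,0.06,0],"slide":[0.03,0,0],"grip":0.0854}]'
python3 go.py .526 -.118 .22 60.5; python3 snap.py s6 120 170 90 80 5 300 110 60 70 5
```

```text
time: 10.18
position: [0.5392, 0.1994, 0.1556]
tool_rot: [-0.578, 0.578, -0.407, 0.407]
force: [0.1, -0.2, -0.9]
width: 0.0302
time: 10.6
position: [0.5502, 0.1765, 0.2515]
tool_rot: [0.57, -0.565, 0.422, -0.423]
force: [2.1, 1.3, 0.0]
width: 0.065
pos [0.5502 0.1765 0.2515] jaw az 16.69 tilt y [ 0.005  0.005 -1.   ] F [2.1 1.3 0. ] T [ 0.041 -0.094  0.013] w 0.065 t 10.6 q7 0.0
slide in tool axes [ 0.2753  0.0298 -0.108 ]
rot y -0.7647
```

View pics/s6.png

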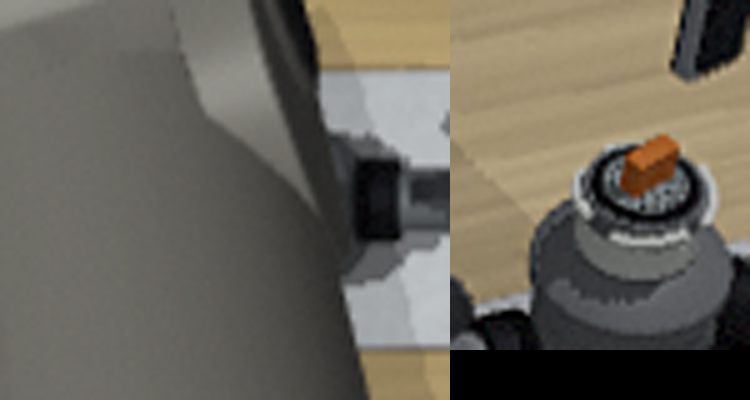

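```bash
python3 -m jog '[{"rotation":[0,0,0],"slide":[0.037,0,-0.015],"grip":0.0854},{"rotation":[0,0,0],"slide":[0.037,0,-0.015],"grip":0.0854},{"rotation":[0,0,0],"slide":[0.037,0.01,-0.015],"grip":0.0854},{"rotation":[0,0,0],"slide":[0.037,0.01,-0.015],"grip":0.0854},{"rotation":[0,0,0],"slide":[0.037,0.01,-0.015],"grip":0.0854}]'
python3 go.py .5265 -.118 .1 15.5
```

```text
time: 11.12
position: [0.5287, -0.0291, 0.2161]
tool_rot: [0.566, -0.565, 0.424, -0.424]
force: [1.1, -0.2, -0.6]
width: 0.0852
pos [ 0.5287 -0.0291  0.2161] jaw az 16.29 tilt y [ 0.001  0.    -1.   ] F [ 1.1 -0.2 -0.6] T [-0.029 -0.012  0.038] w 0.0852 t 11.12 q7 0.37
slide in tool axes [ 0.0847  0.1161 -0.0271]
rot y 0.0139
```

```bash
python3 -m jog '[{"rotation":[0,0.014,0],"slide":[0.03,0.02,-0.009],"grip":0.0854},{"rotation":[0,0,0],"slide":[0.03,0.025,-0.009],"grip":0.0854},{"rotation":[0,0,0],"slide":[0.015,0.03,-0.006],"grip":0.0854},{"rotation":[0,0,0],"slide":[0,0.03,0],"grip":0.0854},{"rotation":[0,0,0],"slide":[0,0,0],"grip":0.0854}]'
python3 go.py .5265 -.118 .1 15.5
```

```text
time: 11.53
position: [0.5236, -0.1068, 0.1068]
tool_rot: [-0.561, 0.564, -0.43, 0.427]
force: [-2.2, 1.1, -1.3]
width: 0.0854
pos [ 0.5236 -0.1068  0.1068] jaw az 15.36 tilt y [-0.006 -0.    -1.   ] F [-2.2  1.1 -1.3] T [0.058 0.126 0.024] w 0.0854 t 11.53 q7 0.62
slide in tool axes [ 0.0116  0.0068 -0.0001]
rot y -0.0024
```

```bash
python3 -m jog '[{"rotation":[0,0,0],"slide":[0.011,0,-0.0008],"grip":0.0854},{"rotation":[0,0,0],"slide":[0,0.02,0],"grip":0.0854},{"rotation":[0,0,0],"slide":[0,0.02,0],"grip":0.0854},{"rotation":[0,0,0],"slide":[0,0.015,0],"grip":0.0854},{"rotation":[0,0,0],"slide":[0,0,0],"grip":0.0854}]'
python3 go.py .5257 -.1183 .022 15.5; python3 snap.py s7 260 170 80 80 5 150 160 80 80 5
```

```text
time: 11.95
position: [0.5287, -0.1164, 0.0555]
tool_rot: [-0.563, 0.563, -0.428, 0.427]
force: [-1.4, -0.2, -0.7]
width: 0.0852
pos [ 0.5287 -0.1164  0.0555] jaw az 15.54 tilt y [-0.001  0.    -1.   ] F [-1.4 -0.2 -0.7] T [-0.004  0.053 -0.03 ] w 0.0852 t 11.95 q7 0.7
slide in tool axes [ 0.001   0.0335 -0.0033]
rot y 0.0007
```

View pics/s7.png

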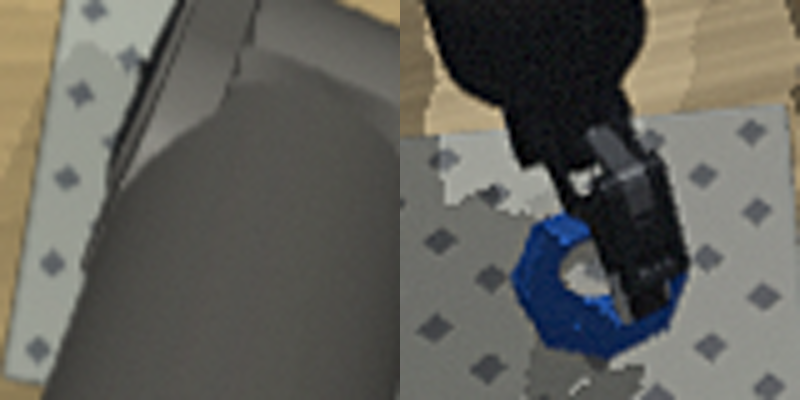

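```bash
python3 -m jog '[{"rotation":[0,0,0],"slide":[0.001,0.01,-0.003],"grip":0.0854},{"rotation":[0,0,0],"slide":[0,0.012,0],"grip":0.0854},{"rotation":[0,0,0],"slide":[0,0.008,0],"grip":0.0854},{"rotation":[0,0,0],"slide":[0,0.003,0],"grip":0.0854},{"rotation":[0,0,0],"slide":[0,0,0],"grip":0.0854}]'
python3 go.py .5257 -.1183 .022 15.5; python3 snap.py s8 260 170 80 80 5 150 160 80 80 5
```

```text
time: 12.47
position: [0.5255, -0.1187, 0.0219]
tool_rot: [-0.562, 0.563, -0.429, 0.428]
force: [-0.9, -0.3, 0.8]
width: 0.0854
pos [ 0.5255 -0.1187  0.0219] jaw az 15.47 tilt y [-0.002  0.    -1.   ] F [-0.9 -0.3  0.8] T [-0.056  0.019 -0.016] w 0.0854 t 12.47 q7 0.74
slide in tool axes [-0.0003 -0.0001  0.0003]
rot y -0.0006
```

View pics/scene_s8c.png

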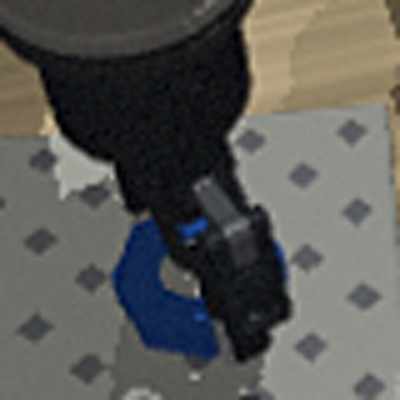

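Fingers straddle the ring, no contact. Close.

```bash
python3 -m jog '[{"rotation":[0,0,0],"slide":[0,0,0],"grip":0.072},{"rotation":[0,0,0],"slide":[0,0,0],"grip":0.06},{"rotation":[0,0,0],"slide":[0,0,0],"grip":0.06},{"rotation":[0,0,0],"slide":[0,0,0],"grip":0.06},{"rotation":[0,0,0],"slide":[0,0,0],"grip":0.06}]'
python3 go.py .5257 -.1183 .2 15.5
```

```text
time: 12.98
position: [0.5262, -0.1188, 0.0234]
tool_rot: [0.563, -0.562, 0.428, -0.428]
force: [-2.9, 1.3, 10.8]
width: 0.0648
pos [ 0.5262 -0.1188  0.0234] jaw az 15.46 tilt y [ 0.001  0.    -1.   ] F [-2.9  1.3 10.8] T [ 0.09   0.706 -0.042] w 0.0648 t 12.98 q7 0.74
slide in tool axes [-0.0006 -0.1766 -0.0003]
rot y -0.0008
```

```bash
python3 -m jog '[{"rotation":[0,0,0],"slide":[0,-0.01,0],"grip":0.05},{"rotation":[0,0,0],"slide":[0,-0.03,0],"grip":0.05},{"rotation":[0,0,0],"slide":[0,-0.04,0],"grip":0.05},{"rotation":[0,0,0],"slide":[0,-0.04,0],"grip":0.05},{"rotation":[0,0,0],"slide":[0,-0.04,0],"grip":0.05}]'
python3 -m jog '[{"rotation":[0,0,0],"slide":[0,-0.02,0],"grip":0.05},{"rotation":[0,-0.02,0],"slide":[-0.04,0,0.005],"grip":0.05},{"rotation":[0,-0.02,0],"slide":[-0.04,0,0.01],"grip":0.05},{"rotation":[0,-0.02,0],"slide":[-0.04,0,0.01],"grip":0.05},{"rotation":[0,-0.02,0],"slide":[-0.04,0,0.01],"grip":0.05}]'
python3 go.py .5392 .1995 .2 25.5;python3 snap.py s9 170 140 160 110 3 230 80 80 110 4
```

```text
time: 13.4
position: [0.5253, -0.1191, 0.185]
tool_rot: [-0.562, 0.563, -0.428, 0.428]
force: [0.8, 0.7, -0.5]
width: 0.0644
time: 13.82
position: [0.5117, 0.0461, 0.2038]
tool_rot: [0.58, -0.579, 0.405, -0.406]
force: [1.5, -0.7, -0.7]
width: 0.0641
pos [0.5117 0.0461 0.2038] jaw az 20.05 tilt y [ 0.001  0.001 -1.   ] F [ 1.5 -0.7 -0.7] T [-0.015 -0.064  0.024] w 0.0641 t 13.82 q7 0.27
slide in tool axes [-0.1346  0.0039  0.0784]
rot y -0.095
```

View pics/s9.png

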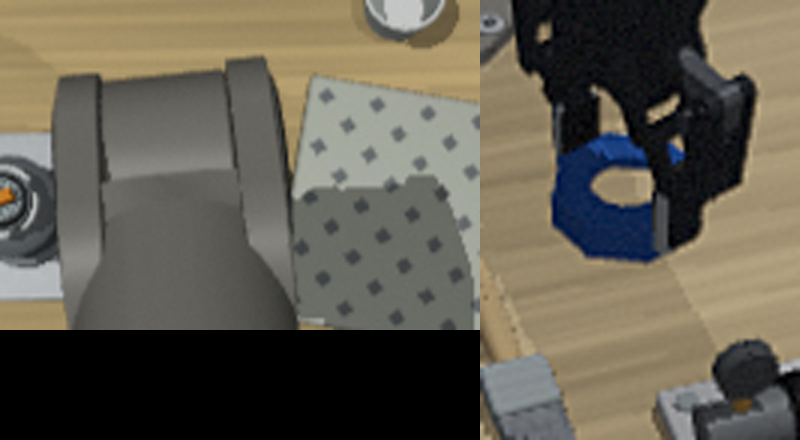

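Run:
```python
from h import *
im=cv2.imread("pics/top_s9.png");cv2.imwrite("pics/top_s9z.png",cv2.resize(im[180:235,140:200],None,fx=10,fy=10,interpolation=cv2.INTER_CUBIC))
print(proj("top",[[.5392,.1995,.1525],[.5391,.1987,.1525],[.5600,.1995,.1525],[.5392,.2203,.1525]]))
```

```text
[[169.13566252 206.30144498]
 [169.47200785 206.33699644]
 [169.18306496 197.61648736]
 [160.38363175 206.46570743]]
```

View pics/top_s9z.png

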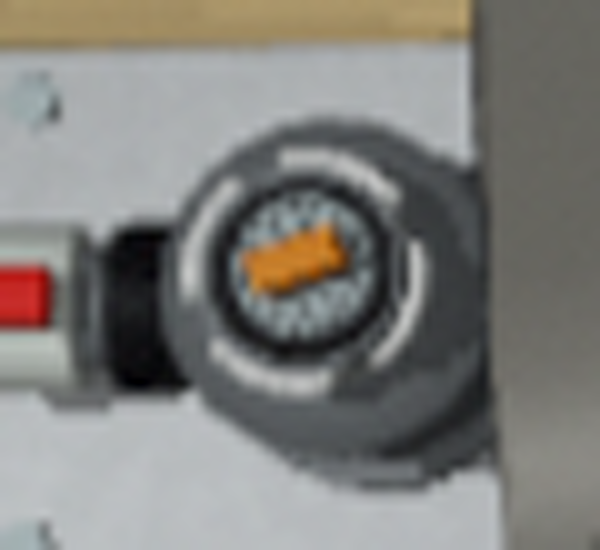

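```bash
python3 -m jog '[{"rotation":[0,-0.02,0],"slide":[-0.035,0,0.02],"grip":0.05},{"rotation":[0,-0.02,0],"slide":[-0.035,0,0.02],"grip":0.05},{"rotation":[0,-0.02,0],"slide":[-0.03,0,0.02],"grip":0.05},{"rotation":[0,-0.02,0],"slide":[-0.02,0,0.008],"grip":0.05},{"rotation":[0,0,0],"slide":[0,0,0],"grip":0.05}]'
python3 go.py .539 .199 .19 25.5
```

```text
time: 14.33
position: [0.5308, 0.1863, 0.2029]
tool_rot: [0.597, -0.596, 0.38, -0.38]
force: [-0.2, -0.1, -0.9]
width: 0.0646
pos [0.5308 0.1863 0.2029] jaw az 25.05 tilt y [-0.     0.001 -1.   ] F [-0.2 -0.1 -0.9] T [ 0.035  0.047 -0.017] w 0.0646 t 14.33 q7 0.13
slide in tool axes [-0.008   0.0129  0.0128]
rot y -0.0079
```

```bash
python3 -m jog '[{"rotation":[0,-0.008,0],"slide":[-0.008,0,0.0128],"grip":0.05},{"rotation":[0,0,0],"slide":[0,0.01,0],"grip":0.05},{"rotation":[0,0,0],"slide":[0,0.01,0],"grip":0.05},{"rotation":[0,0,0],"slide":[0,0.01,0],"grip":0.05},{"rotation":[0,0,0],"slide":[0,0,0],"grip":0.05}]'
python3 go.py .539 .199 .15 25.5;python3 snap.py s10 130 140 160 110 3 300 110 80 70 7
```

```text
time: 14.75
position: [0.5382, 0.1922, 0.1703]
tool_rot: [-0.595, 0.598, -0.38, 0.379]
force: [-0.2, -0.5, -1.2]
width: 0.0643
pos [0.5382 0.1922 0.1703] jaw az 25.03 tilt y [-0.003 -0.002 -1.   ] F [-0.2 -0.5 -1.2] T [-0.03   0.034 -0.002] w 0.0643 t 14.75 q7 0.15
slide in tool axes [-0.0058  0.0203  0.0037]
rot y -0.0082
```

View pics/scene_s10c.png

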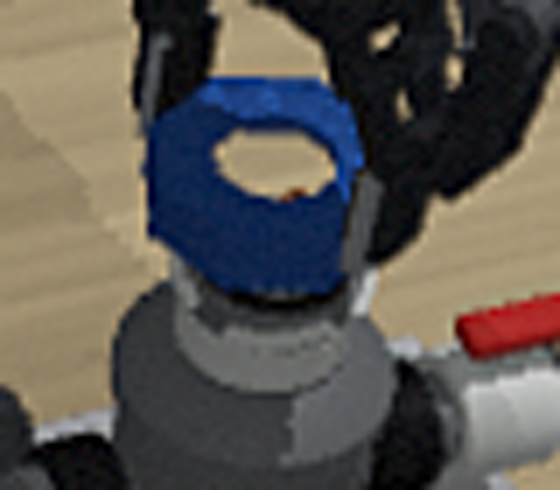

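```bash
python3 -m jog '[{"rotation":[0,-0.004,0],"slide":[-0.003,0,0.002],"grip":0.05},{"rotation":[0,-0.004,0],"slide":[-0.0028,0,0.0017],"grip":0.05},{"rotation":[0,0,0],"slide":[0,0.005,0],"grip":0.05},{"rotation":[0,0,0],"slide":[0,0.005,0],"grip":0.05},{"rotation":[0,0,0],"slide":[0,0,0],"grip":0.05}]'
python3 go.py .539 .199 .15 25.5
```

```text
time: 15.27
position: [0.54, 0.2004, 0.1616]
tool_rot: [-0.598, 0.599, -0.377, 0.377]
force: [-0.9, 0.2, -1.2]
width: 0.0642
pos [0.54   0.2004 0.1616] jaw az 25.57 tilt y [-0.001 -0.001 -1.   ] F [-0.9  0.2 -1.2] T [ 0.029  0.053 -0.01 ] w 0.0642 t 15.27 q7 0.15
slide in tool axes [ 0.0008  0.0116 -0.0015]
rot y 0.0012
```

```bash
python3 -m jog '[{"rotation":[0,0,0],"slide":[0.0008,0,-0.0015],"grip":0.05},{"rotation":[0,0,0],"slide":[0,0.004,0],"grip":0.05},{"rotation":[0,0,0],"slide":[0,0.004,0],"grip":0.05},{"rotation":[0,0,0],"slide":[0,0.003,0],"grip":0.05},{"rotation":[0,0,0],"slide":[0,0,0],"grip":0.05}]'
python3 go.py .539 .199 .1455 25.5
```

```text
time: 15.68
position: [0.5392, 0.199, 0.1509]
tool_rot: [-0.598, 0.599, -0.377, 0.377]
force: [-0.4, 0.6, -1.0]
width: 0.0646
pos [0.5392 0.199  0.1509] jaw az 25.55 tilt y [-0.001 -0.001 -1.   ] F [-0.4  0.6 -1. ] T [0.005 0.012 0.016] w 0.0646 t 15.68 q7 0.16
slide in tool axes [-0.0001  0.0054 -0.0001]
rot y 0.0009
```

```bash
python3 -m jog '[{"rotation":[0,0,0],"slide":[0,0.0015,0],"grip":0.05},{"rotation":[0,0,0],"slide":[0,0.001,0],"grip":0.05},{"rotation":[0,0,0],"slide":[0,0.001,0],"grip":0.05},{"rotation":[0,0,0],"slide":[0,0.001,0],"grip":0.05},{"rotation":[0,0,0],"slide":[0,0,0],"grip":0.05}]'
python3 go.py .539 .199 .1455 25.5
python3 -m jog '[{"rotation":[0,0,0],"slide":[0,0.0007,0],"grip":0.05},{"rotation":[0,0,0],"slide":[0,0.0007,0],"grip":0.05},{"rotation":[0,0,0],"slide":[0,0.0006,0],"grip":0.05},{"rotation":[0,0,0],"slide":[0,0,0],"grip":0.05},{"rotation":[0,0,0],"slide":[0,0,0],"grip":0.05}]'
python3 go.py .539 .199 .1455 25.5
```

```text
time: 16.1
position: [0.5395, 0.1991, 0.1471]
tool_rot: [-0.598, 0.598, -0.377, 0.377]
force: [0.7, -0.2, -0.6]
width: 0.0646
pos [0.5395 0.1991 0.1471] jaw az 25.55 tilt y [-0. -0. -1.] F [ 0.7 -0.2 -0.6] T [-0.059  0.026  0.018] w 0.0646 t 16.1 q7 0.16
slide in tool axes [-0.0001  0.0016 -0.0005]
rot y 0.0009
time: 16.52
position: [0.5395, 0.1991, 0.1452]
tool_rot: [-0.598, 0.598, -0.377, 0.377]
force: [-0.2, 0.1, -1.0]
width: 0.0647
pos [0.5395 0.1991 0.1452] jaw az 25.55 tilt y [-0. -0. -1.] F [-0.2  0.1 -1. ] T [0.009 0.006 0.075] w 0.0647 t 16.52 q7 0.16
slide in tool axes [-0.0001 -0.0003 -0.0005]
rot y 0.0009
```

```bash
python3 -m jog '[{"rotation":[0,0,0],"slide":[0,0.0007,0],"grip":0.05},{"rotation":[0,0,0],"slide":[0,0.0007,0],"grip":0.05},{"rotation":[0,0,0],"slide":[0,0.0006,0],"grip":0.05},{"rotation":[0,0,0],"slide":[0,0,0],"grip":0.05},{"rotation":[0,0,0],"slide":[0,0,0],"grip":0.05}]'
python3 go.py .539 .199 .1455 25.5
```

```text
time: 16.93
position: [0.5395, 0.1991, 0.1432]
tool_rot: [-0.598, 0.598, -0.377, 0.377]
force: [-0.2, 0.6, -0.3]
width: 0.0644
pos [0.5395 0.1991 0.1432] jaw az 25.55 tilt y [-0. -0. -1.] F [-0.2  0.6 -0.3] T [ 0.014  0.009 -0.02 ] w 0.0644 t 16.93 q7 0.16
slide in tool axes [-0.0001 -0.0023 -0.0005]
rot y 0.0009
```

```bash
python3 -m jog '[{"rotation":[0,0,0],"slide":[0,0.0005,0],"grip":0.05},{"rotation":[0,0,0],"slide":[0,0.0005,0],"grip":0.05},{"rotation":[0,0,0],"slide":[0,0.0003,0],"grip":0.05},{"rotation":[0,0,0],"slide":[0,0,0],"grip":0.05},{"rotation":[0,0,0],"slide":[0,0,0],"grip":0.05}]'
python3 go.py .539 .199 .1455 25.5
```

```text
time: 17.35
position: [0.5395, 0.1991, 0.1419]
tool_rot: [-0.598, 0.598, -0.377, 0.377]
force: [-0.1, -0.3, -0.9]
width: 0.0644
pos [0.5395 0.1991 0.1419] jaw az 25.55 tilt y [-0. -0. -1.] F [-0.1 -0.3 -0.9] T [-0.036 -0.006  0.019] w 0.0644 t 17.35 q7 0.16
slide in tool axes [-0.0001 -0.0036 -0.0005]
rot y 0.0009
```

```bash
python3 -m jog '[{"rotation":[0,0,0],"slide":[0,0.0005,0],"grip":0.05},{"rotation":[0,0,0],"slide":[0,0.0005,0],"grip":0.05},{"rotation":[0,0,0],"slide":[0,0.0003,0],"grip":0.05},{"rotation":[0,0,0],"slide":[0,0,0],"grip":0.05},{"rotation":[0,0,0],"slide":[0,0,0],"grip":0.05}]'
python3 go.py .539 .199 .1455 25.5
```

```text
time: 17.77
position: [0.5395, 0.1991, 0.1406]
tool_rot: [-0.598, 0.598, -0.377, 0.377]
force: [-0.9, -0.0, -0.6]
width: 0.0644
pos [0.5395 0.1991 0.1406] jaw az 25.55 tilt y [-0. -0. -1.] F [-0.9 -0.  -0.6] T [-0.023 -0.007  0.005] w 0.0644 t 17.77 q7 0.16
slide in tool axes [-0.0001 -0.0049 -0.0005]
rot y 0.0009
```

```bash
python3 -m jog '[{"rotation":[0,0,0],"slide":[0,0.0005,0],"grip":0.05},{"rotation":[0,0,0],"slide":[0,0.0005,0],"grip":0.05},{"rotation":[0,0,0],"slide":[0,0.0003,0],"grip":0.05},{"rotation":[0,0,0],"slide":[0,0,0],"grip":0.05},{"rotation":[0,0,0],"slide":[0,0,0],"grip":0.05}]'
python3 go.py .539 .199 .1455 25.5
```

```text
time: 18.18
position: [0.5395, 0.1991, 0.1393]
tool_rot: [-0.598, 0.598, -0.377, 0.377]
force: [-0.5, -0.3, -0.7]
width: 0.0643
pos [0.5395 0.1991 0.1393] jaw az 25.55 tilt y [-0. -0. -1.] F [-0.5 -0.3 -0.7] T [-0.02   0.019  0.011] w 0.0643 t 18.18 q7 0.17
slide in tool axes [-0.0001 -0.0062 -0.0005]
rot y 0.0009
```

```bash
python3 -m jog '[{"rotation":[0,0,0],"slide":[0,0.0005,0],"grip":0.05},{"rotation":[0,0,0],"slide":[0,0.0003,0],"grip":0.05},{"rotation":[0,0,0],"slide":[0,0.0002,0],"grip":0.05},{"rotation":[0,0,0],"slide":[0,0,0],"grip":0.05},{"rotation":[0,0,0],"slide":[0,0,0],"grip":0.05}]'
python3 go.py .539 .199 .1455 25.5
```

```text
time: 18.6
position: [0.5395, 0.1991, 0.1383]
tool_rot: [-0.598, 0.598, -0.377, 0.377]
force: [0.1, 0.6, -0.8]
width: 0.0645
pos [0.5395 0.1991 0.1383] jaw az 25.55 tilt y [-0. -0. -1.] F [ 0.1  0.6 -0.8] T [0.022 0.019 0.04 ] w 0.0645 t 18.6 q7 0.17
slide in tool axes [-0.0001 -0.0072 -0.0005]
rot y 0.0008
```

```bash
python3 -m jog '[{"rotation":[0,0,0],"slide":[0,0.0004,0],"grip":0.05},{"rotation":[0,0,0],"slide":[0,0.0003,0],"grip":0.05},{"rotation":[0,0,0],"slide":[0,0,0],"grip":0.05},{"rotation":[0,0,0],"slide":[0,0,0],"grip":0.05},{"rotation":[0,0,0],"slide":[0,0,0],"grip":0.05}]'
python3 go.py .539 .199 .1455 25.5
```

```text
time: 19.02
position: [0.5396, 0.1991, 0.1377]
tool_rot: [0.598, -0.598, 0.377, -0.377]
force: [-0.4, -0.9, 2.4]
width: 0.0649
pos [0.5396 0.1991 0.1377] jaw az 25.54 tilt y [ 0.  0. -1.] F [-0.4 -0.9  2.4] T [-0.068  0.134 -0.036] w 0.0649 t 19.02 q7 0.17
slide in tool axes [-0.0001 -0.0078 -0.0006]
rot y 0.0008
```

```bash
python3 -m jog '[{"rotation":[0,0.06,0],"slide":[0,0,0],"grip":0.05},{"rotation":[0,0.06,0],"slide":[0,0,0],"grip":0.05},{"rotation":[0,0.06,0],"slide":[0,0,0],"grip":0.05},{"rotation":[0,0.06,0],"slide":[0,0,0],"grip":0.05},{"rotation":[0,0,0],"slide":[0,0,0],"grip":0.05}]'
python3 go.py .5396 .1991 .1377 25.5
```

```text
time: 19.43
position: [0.5396, 0.1992, 0.1377]
tool_rot: [0.548, -0.548, 0.447, -0.447]
force: [-0.8, -0.1, 3.1]
width: 0.0643
pos [0.5396 0.1992 0.1377] jaw az 11.63 tilt y [ 0. -0. -1.] F [-0.8 -0.1  3.1] T [-0.103  0.017 -0.038] w 0.0643 t 19.43 q7 -0.05
slide in tool axes [ 0. -0. -0.]
rot y -0.2422
```

```bash
python3 -m jog '[{"rotation":[0,0.035,0],"slide":[0,0,0],"grip":0.05},{"rotation":[0,0.035,0],"slide":[0,0,0],"grip":0.05},{"rotation":[0,0.035,0],"slide":[0,0,0],"grip":0.05},{"rotation":[0,0,0],"slide":[0,0,0],"grip":0.05},{"rotation":[0,0,0],"slide":[0,0,0],"grip":0.05}]'
python3 go.py .5396 .1991 .1377 25.5
python3 -m jog '[{"rotation":[0,0.035,0],"slide":[0,0,0],"grip":0.05},{"rotation":[0,0.035,0],"slide":[0,0,0],"grip":0.05},{"rotation":[0,0,0],"slide":[0,0,0],"grip":0.05},{"rotation":[0,0,0],"slide":[0,0,0],"grip":0.05},{"rotation":[0,0,0],"slide":[0,0,0],"grip":0.05}]'
python3 go.py .5396 .1991 .1377 25.5
```

```text
time: 19.85
position: [0.5396, 0.1991, 0.1377]
tool_rot: [-0.525, 0.525, -0.473, 0.474]
force: [0.9, -1.1, 3.0]
width: 0.0646
pos [0.5396 0.1991 0.1377] jaw az 5.92 tilt y [ 0. -0. -1.] F [ 0.9 -1.1  3. ] T [-0.279  0.026 -0.058] w 0.0646 t 19.85 q7 -0.13
slide in tool axes [-0. -0.  0.]
rot y -0.3417
time: 20.27
position: [0.5395, 0.199, 0.1376]
tool_rot: [-0.508, 0.508, -0.492, 0.492]
force: [0.2, -1.4, 2.7]
width: 0.0642
pos [0.5395 0.199  0.1376] jaw az 1.88 tilt y [-0. -0. -1.] F [ 0.2 -1.4  2.7] T [-0.423  0.083 -0.058] w 0.0642 t 20.27 q7 -0.2
slide in tool axes [-0.0001 -0.0001  0.0001]
rot y -0.4122
```

```bash
python3 -m jog '[{"rotation":[0,0.035,0],"slide":[0,0,0],"grip":0.05},{"rotation":[0,0.035,0],"slide":[0,0,0],"grip":0.05},{"rotation":[0,0,0],"slide":[0,0,0],"grip":0.05},{"rotation":[0,0,0],"slide":[0,0,0],"grip":0.05},{"rotation":[0,0,0],"slide":[0,0,0],"grip":0.05}]'
python3 go.py .5396 .1991 .1377 25.5
python3 -m jog '[{"rotation":[0,0.035,0],"slide":[0,0,0],"grip":0.05},{"rotation":[0,0.035,0],"slide":[0,0,0],"grip":0.05},{"rotation":[0,0,0],"slide":[0,0,0],"grip":0.05},{"rotation":[0,0,0],"slide":[0,0,0],"grip":0.05},{"rotation":[0,0,0],"slide":[0,0,0],"grip":0.05}]'
python3 go.py .5396 .1991 .1377 25.5
```

```text
time: 20.68
position: [0.5395, 0.199, 0.1376]
tool_rot: [-0.49, 0.491, -0.509, 0.509]
force: [-0.7, -3.0, 3.5]
width: 0.0642
pos [0.5395 0.199  0.1376] jaw az -2.14 tilt y [-0. -0. -1.] F [-0.7 -3.   3.5] T [-0.559  0.156 -0.022] w 0.0642 t 20.68 q7 -0.26
slide in tool axes [-0.0001 -0.0001  0.0001]
rot y -0.4824
time: 21.1
position: [0.5395, 0.1991, 0.1376]
tool_rot: [0.472, -0.473, 0.526, -0.526]
force: [-0.3, -2.3, 3.7]
width: 0.0648
pos [0.5395 0.1991 0.1376] jaw az -6.15 tilt y [-0. -0. -1.] F [-0.3 -2.3  3.7] T [-0.589  0.199 -0.025] w 0.0648 t 21.1 q7 -0.32
slide in tool axes [-0.0001 -0.0001  0.0001]
rot y -0.5524
```

```bash
python3 -m jog '[{"rotation":[0,0.035,0],"slide":[0.0002,0,0],"grip":0.05},{"rotation":[0,0.035,0],"slide":[0.0001,0,0],"grip":0.05},{"rotation":[0,0,0],"slide":[0,0,0],"grip":0.05},{"rotation":[0,0,0],"slide":[0,0,0],"grip":0.05},{"rotation":[0,0,0],"slide":[0,0,0],"grip":0.05}]'
python3 go.py .5396 .1991 .1377 25.5
python3 -m jog '[{"rotation":[0,0.035,0],"slide":[0.0001,0,0],"grip":0.05},{"rotation":[0,0.035,0],"slide":[0,0,0],"grip":0.05},{"rotation":[0,0,0],"slide":[0,0,0],"grip":0.05},{"rotation":[0,0,0],"slide":[0,0,0],"grip":0.05},{"rotation":[0,0,0],"slide":[0,0,0],"grip":0.05}]'
python3 go.py .5396 .1991 .1377 25.5
```

```text
time: 21.52
position: [0.5394, 0.199, 0.1376]
tool_rot: [0.454, -0.454, 0.542, -0.542]
force: [-1.0, -1.0, 1.8]
width: 0.0647
pos [0.5394 0.199  0.1376] jaw az -10.16 tilt y [-0.  0. -1.] F [-1.  -1.   1.8] T [-0.309  0.258 -0.084] w 0.0647 t 21.52 q7 -0.38
slide in tool axes [-0.0002 -0.0001  0.0002]
rot y -0.6223
time: 21.93
position: [0.5393, 0.1988, 0.1375]
tool_rot: [0.434, -0.435, 0.558, -0.558]
force: [0.0, -1.0, -0.9]
width: 0.0646
pos [0.5393 0.1988 0.1375] jaw az -14.17 tilt y [-0. -0. -1.] F [ 0.  -1.  -0.9] T [-0.12   0.112 -0.134] w 0.0646 t 21.93 q7 -0.44
slide in tool axes [-0.0003 -0.0002  0.0002]
rot y -0.6924
```

```bash
python3 -m jog '[{"rotation":[0,0.035,0],"slide":[0,0.0001,0],"grip":0.05},{"rotation":[0,0.035,0],"slide":[0,0.0001,0],"grip":0.05},{"rotation":[0,0,0],"slide":[0,0,0],"grip":0.05},{"rotation":[0,0,0],"slide":[0,0,0],"grip":0.05},{"rotation":[0,0,0],"slide":[0,0,0],"grip":0.05}]'
python3 go.py .5396 .1991 .1377 25.5
python3 -m jog '[{"rotation":[0,0.035,0],"slide":[0.0000,0.0001,0],"grip":0.05},{"rotation":[0,0.035,0],"slide":[0,0.0001,0],"grip":0.05},{"rotation":[0,0,0],"slide":[0,0,0],"grip":0.05},{"rotation":[0,0,0],"slide":[0,0,0],"grip":0.05},{"rotation":[0,0,0],"slide":[0,0,0],"grip":0.05}]'
python3 go.py .5396 .1991 .1377 25.5
```

```text
time: 22.35
position: [0.5393, 0.1987, 0.1373]
tool_rot: [0.415, -0.415, 0.573, -0.573]
force: [-1.5, -1.2, 0.4]
width: 0.0644
pos [0.5393 0.1987 0.1373] jaw az -18.19 tilt y [-0. -0. -1.] F [-1.5 -1.2  0.4] T [-0.372  0.335 -0.165] w 0.0644 t 22.35 q7 -0.5
slide in tool axes [-0.0005 -0.0004  0.0002]
rot y -0.7625
time: 22.77
position: [0.5393, 0.1987, 0.1371]
tool_rot: [0.394, -0.394, 0.587, -0.587]
force: [-3.6, -2.2, 1.5]
width: 0.0642
pos [0.5393 0.1987 0.1371] jaw az -22.21 tilt y [-0. -0. -1.] F [-3.6 -2.2  1.5] T [-0.523  0.554 -0.21 ] w 0.0642 t 22.77 q7 -0.56
slide in tool axes [-0.0005 -0.0006  0.0001]
rot y -0.8326
```

```bash
python3 -m jog '[{"rotation":[0,0,0],"slide":[0.0003,0,-0.0002],"grip":0.05},{"rotation":[0,0.035,0],"slide":[0,0.0001,0],"grip":0.05},{"rotation":[0,0.02,0],"slide":[0,0.0001,0],"grip":0.05},{"rotation":[0,0,0],"slide":[0,0,0],"grip":0.05},{"rotation":[0,0,0],"slide":[0,0,0],"grip":0.05}]'
python3 go.py .5396 .1991 .1377 25.5
python3 -m jog '[{"rotation":[0,0.025,0],"slide":[0.0002,0.0001,0],"grip":0.05},{"rotation":[0,0.025,0],"slide":[0,0.0001,0],"grip":0.05},{"rotation":[0,0,0],"slide":[0,0,0],"grip":0.05},{"rotation":[0,0,0],"slide":[0,0,0],"grip":0.05},{"rotation":[0,0,0],"slide":[0,0,0],"grip":0.05}]'
python3 go.py .5396 .1991 .1377 25.5
```

```text
time: 23.18
position: [0.5392, 0.1986, 0.137]
tool_rot: [-0.378, 0.378, -0.598, 0.598]
force: [-2.0, -1.4, 1.0]
width: 0.0645
pos [0.5392 0.1986 0.137 ] jaw az -25.39 tilt y [ 0. -0. -1.] F [-2.  -1.4  1. ] T [-0.478  0.335 -0.007] w 0.0645 t 23.18 q7 -0.61
slide in tool axes [-0.0007 -0.0007  0.0001]
rot y -0.8882
time: 23.6
position: [0.5391, 0.1985, 0.1369]
tool_rot: [0.363, -0.363, 0.607, -0.607]
force: [-2.9, 0.2, 2.8]
width: 0.0647
pos [0.5391 0.1985 0.1369] jaw az -28.3 tilt y [ 0.  0. -1.] F [-2.9  0.2  2.8] T [-0.203  0.517 -0.095] w 0.0647 t 23.6 q7 -0.65
slide in tool axes [-0.0008 -0.0008  0.0002]
rot y -0.939
```

```bash
python3 snap.py s11 130 140 160 110 3 300 110 80 70 8; python3 go.py; python3 -c "
from workcell import *
s=sense();print(s['tau'])"
```

```text
pos [0.5391 0.1985 0.1369] jaw az -28.3 tilt y [ 0.  0. -1.] F [-2.7 -0.7  2.4] T [-0.087  0.51  -0.105] w 0.0647 t 23.7 q7 -0.65
[ 2.23266911e-01 -7.29449916e+01  1.36947933e+01 -3.80350220e+01
  6.57692598e-02 -8.45073760e-01  1.12926476e-01]
```

View pics/scene_s11c.png

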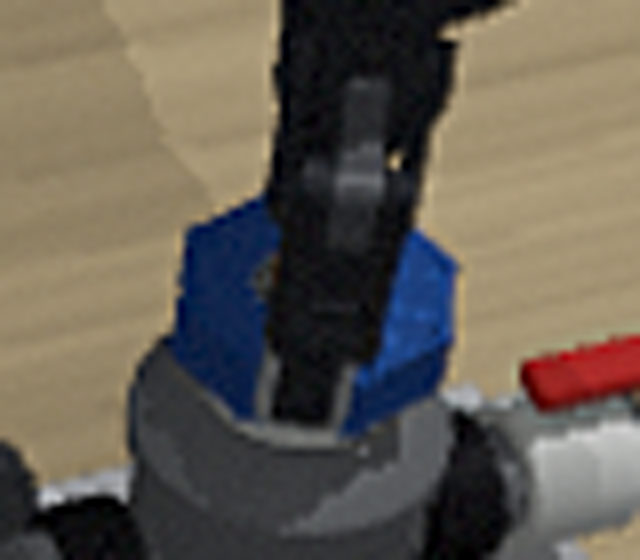

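```bash
python3 -m jog '[{"rotation":[0,0.035,0],"slide":[0.0001,0.0001,-0.0001],"grip":0.05},{"rotation":[0,0.035,0],"slide":[0,0.0001,-0.0001],"grip":0.05},{"rotation":[0,0,0],"slide":[0,0,0],"grip":0.05},{"rotation":[0,0,0],"slide":[0,0,0],"grip":0.05},{"rotation":[0,0,0],"slide":[0,0,0],"grip":0.05}]'
python3 go.py .5396 .1991 .1377 25.5
python3 -m jog '[{"rotation":[0,0.035,0],"slide":[0.0000,0.0001,0],"grip":0.05},{"rotation":[0,0,0],"slide":[0,0.0001,0],"grip":0.05},{"rotation":[0,0,0],"slide":[0,0,0],"grip":0.05},{"rotation":[0,0,0],"slide":[0,0,0],"grip":0.05},{"rotation":[0,0,0],"slide":[0,0,0],"grip":0.05}]'
python3 go.py .5396 .1991 .1377 25.5;python3 -c "
from workcell import *
s=sense();print(s['tau'][6])"
```

```text
time: 24.12
position: [0.539, 0.1983, 0.1367]
tool_rot: [-0.341, 0.341, -0.619, 0.619]
force: [-2.5, -0.9, 3.1]
width: 0.0648
pos [0.539  0.1983 0.1367] jaw az -32.26 tilt y [ 0.  0. -1.] F [-2.5 -0.9  3.1] T [-0.265  0.391 -0.178] w 0.0648 t 24.12 q7 -0.71
slide in tool axes [-0.001  -0.001   0.0001]
rot y -1.0082
time: 24.53
position: [0.5389, 0.1984, 0.1365]
tool_rot: [0.331, -0.331, 0.625, -0.625]
force: [-3.0, -1.2, 5.7]
width: 0.0639
pos [0.5389 0.1984 0.1365] jaw az -34.26 tilt y [ 0.  0. -1.] F [-3.  -1.2  5.7] T [-0.241  0.614 -0.122] w 0.0639 t 24.53 q7 -0.74
slide in tool axes [-0.001  -0.0012  0.0002]
rot y -1.043
0.10964188724756241
```

```bash
python3 -m jog '[{"rotation":[0,0.0,0],"slide":[0.0002,-0.0003,-0.0002],"grip":0.05},{"rotation":[0,0.035,0],"slide":[0,0.0,-0.0001],"grip":0.05},{"rotation":[0,0.035,0],"slide":[0,0,0],"grip":0.05},{"rotation":[0,0,0],"slide":[0,0,0],"grip":0.05},{"rotation":[0,0,0],"slide":[0,0,0],"grip":0.05}]'
python3 go.py .5396 .1991 .1377 25.5;python3 -c "
from workcell import *
s=sense();print(s['tau'][6])"
```

```text
time: 24.95
position: [0.5385, 0.1983, 0.1365]
tool_rot: [-0.308, 0.309, -0.636, 0.636]
force: [0.3, -1.4, -3.5]
width: 0.0646
pos [0.5385 0.1983 0.1365] jaw az -38.26 tilt y [ 0. -0. -1.] F [ 0.3 -1.4 -3.5] T [-0.247 -0.147 -0.19 ] w 0.0646 t 24.95 q7 -0.8
slide in tool axes [-0.0013 -0.0012  0.0003]
rot y -1.1129
-0.1370616490021348
```

```bash
python3 -m jog '[{"rotation":[0,0.02,0],"slide":[0,0.0002,0],"grip":0.05},{"rotation":[0,0.015,0],"slide":[0,0.0001,0],"grip":0.05},{"rotation":[0,0,0],"slide":[0,0,0],"grip":0.05},{"rotation":[0,0,0],"slide":[0,0,0],"grip":0.05},{"rotation":[0,0,0],"slide":[0,0,0],"grip":0.05}]'
python3 go.py
python3 -m jog '[{"rotation":[0,0,0],"slide":[0,0,0],"grip":0.05},{"rotation":[0,0,0],"slide":[0,0,0],"grip":0.05},{"rotation":[0,0,0],"slide":[0,0,0],"grip":0.05},{"rotation":[0,0,0],"slide":[0,0,0],"grip":0.05},{"rotation":[0,0,0],"slide":[0,0,0],"grip":0.05}]'
python3 go.py
```

```text
time: 25.37
position: [0.5384, 0.1983, 0.1364]
tool_rot: [-0.297, 0.297, -0.642, 0.642]
force: [-0.9, -1.3, -0.5]
width: 0.064
pos [0.5384 0.1983 0.1364] jaw az -40.33 tilt y [-0. -0. -1.] F [-0.9 -1.3 -0.5] T [-0.536  0.186  0.173] w 0.064 t 25.37 q7 -0.83
time: 25.78
position: [0.5384, 0.1983, 0.1364]
tool_rot: [-0.297, 0.297, -0.642, 0.642]
force: [-1.5, -2.8, -0.8]
width: 0.0648
pos [0.5384 0.1983 0.1364] jaw az -40.34 tilt y [-0. -0. -1.] F [-1.5 -2.8 -0.8] T [-0.621  0.309  0.236] w 0.0648 t 25.78 q7 -0.83
```

```bash
python3 -m jog '[{"rotation":[0,0,0],"slide":[0,0,0],"grip":0.07},{"rotation":[0,0,0],"slide":[0,0,0],"grip":0.0854},{"rotation":[0,0,0],"slide":[0,0,0],"grip":0.0854},{"rotation":[0,0,0],"slide":[0,0,0],"grip":0.0854},{"rotation":[0,0,0],"slide":[0,0,0],"grip":0.0854}]'
python3 go.py
python3 snap.py s12 130 140 160 110 3 300 110 80 70 8
```

```text
time: 26.2
position: [0.5386, 0.1985, 0.1365]
tool_rot: [0.297, -0.297, 0.642, -0.642]
force: [-0.4, -0.1, 0.5]
width: 0.0857
pos [0.5386 0.1985 0.1365] jaw az -40.33 tilt y [ 0.  0. -1.] F [-0.4 -0.1  0.5] T [-0.058  0.025 -0.013] w 0.0857 t 26.2 q7 -0.83
```

View pics/scene_s12c.png

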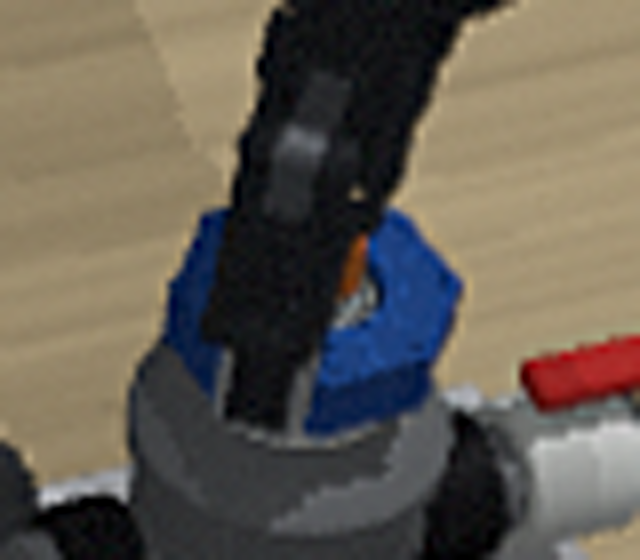

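```bash
python3 -m jog '[{"rotation":[0,0,0],"slide":[0,0,0],"grip":0.07},{"rotation":[0,0,0],"slide":[0,0,0],"grip":0.06},{"rotation":[0,0,0],"slide":[0,0,0],"grip":0.05},{"rotation":[0,0,0],"slide":[0,0,0],"grip":0.05},{"rotation":[0,0,0],"slide":[0,0,0],"grip":0.05}]'
python3 go.py
python3 -m jog '[{"rotation":[0,0.01,0],"slide":[0,0,0],"grip":0.05},{"rotation":[0,0.01,0],"slide":[0,0,0],"grip":0.05},{"rotation":[0,0,0],"slide":[0,0,0],"grip":0.05},{"rotation":[0,0,0],"slide":[0,0,0],"grip":0.05},{"rotation":[0,0,0],"slide":[0,0,0],"grip":0.05}]'
python3 go.py
```

```text
time: 26.72
position: [0.5385, 0.1984, 0.1368]
tool_rot: [0.297, -0.297, 0.642, -0.642]
force: [-3.2, -1.1, 8.4]
width: 0.0644
pos [0.5385 0.1984 0.1368] jaw az -40.34 tilt y [-0.  0. -1.] F [-3.2 -1.1  8.4] T [-0.174  0.648  0.023] w 0.0644 t 26.72 q7 -0.83
time: 27.13
position: [0.5386, 0.1984, 0.1368]
tool_rot: [0.291, -0.291, 0.645, -0.645]
force: [-3.0, -2.2, 8.6]
width: 0.0646
pos [0.5386 0.1984 0.1368] jaw az -41.47 tilt y [ 0.  0. -1.] F [-3.  -2.2  8.6] T [-0.141  0.564  0.305] w 0.0646 t 27.13 q7 -0.84
```

```bash
python3 -m jog '[{"rotation":[0,0,0],"slide":[0,0,0],"grip":0.07},{"rotation":[0,0,0],"slide":[0,0,0],"grip":0.0854},{"rotation":[0,0,0],"slide":[0,0,0],"grip":0.0854},{"rotation":[0,0,0],"slide":[0,-0.01,0],"grip":0.0854},{"rotation":[0,0,0],"slide":[0,-0.03,0],"grip":0.0854}]'
python3 -m jog '[{"rotation":[0,0,0],"slide":[0,-0.04,0],"grip":0.0854},{"rotation":[0,0,0],"slide":[0,-0.04,0],"grip":0.0854},{"rotation":[0,0,0],"slide":[0.035,0,-0.02],"grip":0.0854},{"rotation":[0,0,0],"slide":[0.035,0,-0.02],"grip":0.0854},{"rotation":[0,0,0],"slide":[0.035,0,-0.02],"grip":0.0854}]'
python3 -m jog '[{"rotation":[0,0,0],"slide":[0.035,0,0],"grip":0.0854},{"rotation":[0,0,0],"slide":[0.035,0,0],"grip":0.0854},{"rotation":[0,0,0],"slide":[0.035,0,0],"grip":0.0854},{"rotation":[0,0,0],"slide":[0,0,0],"grip":0.0854},{"rotation":[0,0,0],"slide":[0,0,0],"grip":0.0854}]'
python3 go.py;python3 snap.py s13 140 170 60 70 6 300 110 70 70 6
```

```text
time: 27.55
position: [0.5367, 0.1977, 0.1744]
tool_rot: [-0.289, 0.292, -0.644, 0.645]
force: [-0.3, 0.3, -0.1]
width: 0.0853
time: 27.97
position: [0.4237, 0.1587, 0.2566]
tool_rot: [-0.29, 0.29, -0.645, 0.645]
force: [-0.6, -0.6, 0.5]
width: 0.0853
time: 28.38
position: [0.3544, 0.0801, 0.2572]
tool_rot: [0.291, -0.289, 0.646, -0.643]
force: [0.9, 0.5, 0.2]
width: 0.0852
pos [0.3544 0.0801 0.2572] jaw az -41.56 tilt y [ 0.001  0.005 -1.   ] F [0.9 0.5 0.2] T [ 0.05  -0.061 -0.018] w 0.0852 t 28.38 q7 -1.36
```

View pics/s13.png

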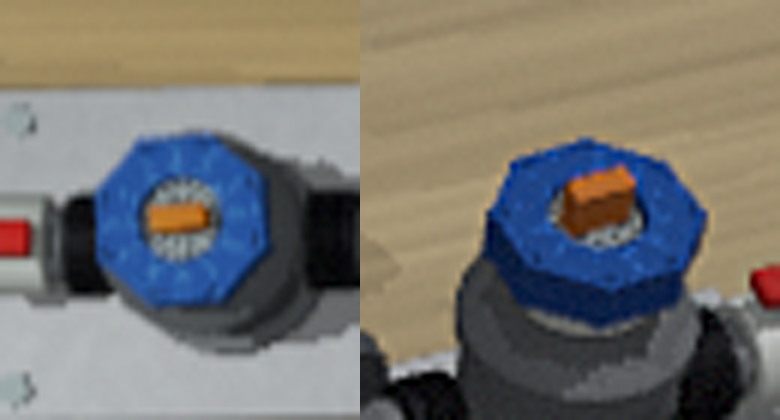

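View pics/scene_s13.png

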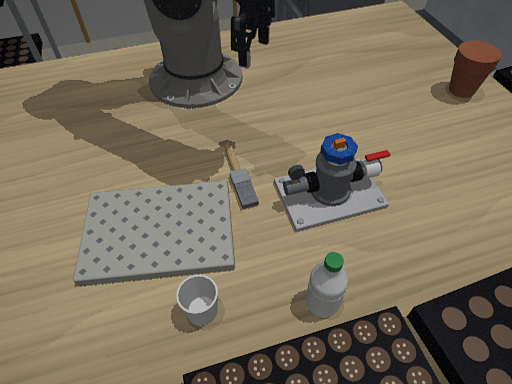

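```bash
python3 -c "
from workcell import *
print(close_job())"
```

```text
the job is handed in; nothing more can be done
None
```

The disk is seated tab-up on the washer and the blue ring is screwed down over it, about hand-tight. I handed the job in at 28.4 s, with the arm well clear.

- **Disk:** On the way in it caught on the mouth's rim, with up to 19 N of upward push. I backed off, re-centred it by feel, and it then went down freely onto the washer. The top view showed it concentric in the mouth.
- **Ring:** The lugs dropped through the gaps in the thread without contact, and the ring turned about 67° clockwise in all. It ended about 1.5 mm below where it first touched the disk, which puts the clamping at roughly 15–18 N, inside the 6–28 N range. I inferred that from travel and angle and did not measure it directly.
- **Last checks:** The final pictures show the ring level, the tab standing up through its hole, and the cup, bottle and brush where they were.
- **Disagreements:** While I was tightening, the turning moment read unevenly, from −0.2 to +0.24 N m and partly with the wrong sign. After letting go and gripping again it read about 0.3 N m, which fits hand-tight. The fingers were then pressing down with about 8.6 N, so part of that reading may be extra friction. The disk also turned somewhat with the ring during tightening.

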